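Drop a batch of ball feet through the spring-gated hopper

TASK

Tip all six wooden ball feet out of the blue cup into the white funnel while its gate is still shut, and stand the cup upright on the table again. Then pull the gate out by its black grip, against its spring, until the red pointer is level with the green clip on the rail, so that all six balls drop into the grey tray below. Finish while still holding the gate steady at that mark (it springs shut if you let go), and leave the other things on the table where they are.

Things in the scene. Friction and masses are not known exactly. Their poses are not given: they have to be found in the camera images.
- hopper: fixed hopper stand; origin: centre of its underside, below the funnel's centre, z up; yaw varies. Plywood base 170 (x) x 150 x 12 mm with a grey tray, 118 mm square outside, walls 4 mm, floor 16 and rim 48 mm above the table; deck above it (top 94 mm). Guide rails at y = +-40 mm (8 mm wide, top 100 mm) reach to x = -200 mm. The gate pulls out along -x (roughly to the robot's right)
- funnel_mouth (a point): centre of the white round funnel's top rim, 182 mm above the table; rim 138 mm outside, 130 mm inside diameter; it narrows down to a 50 mm opening 101 mm above the table, closed below by the gate
- gate (a joint): travel of the steel gate plate, m: 0 shut, 0.095 fully out; opens along the hopper's -x. A spring pulls it shut with about 3.6 N when shut and 8 N at 75 mm. The funnel's opening is free from 52 mm on
- gate_grip (a point): black upright grip on the gate's outer end, 24 mm (along the pull) x 18 mm (along the hopper's y), top 157 mm above the table; this point is on its axis, 140 mm above the table. A collar 34 x 30 mm round its foot has its top at 103 mm. It stands 140 mm from the funnel's centre along the hopper's -x when shut and moves with the gate
- pointer (a point): tip of the red pointer bar on the gate (5 mm wide, lying across it), next to the rail with the clip, 102 mm above the table; moves with the gate; 90 mm from the funnel's centre along the hopper's -x when shut
- mark_clip: green clip, the mark: 8 mm wide, 24 mm long across the rail, 3 mm thick, fixed on the guide rail at the hopper's y = +40 mm; origin: middle of its width, on the rail's top, 100 mm above the table; axes parallel to the hopper's. The pointer has to come level with it along x; it sits 55 to 75 mm further out than the pointer of the shut gate
- cup: loose blue flared cup, 112 mm across the mouth, 48 mm high, wall 3 mm, foot disc 62 mm across; 0.12 to 0.2 kg. Origin: centre of its underside, z up. A black fin stands at its +x side, 26 (x) x 12 (y) mm, 30 to 92 mm above the underside. The walls flare 38 degrees from upright; the balls roll out at about 65 to 85 degrees of tilt
- cup_grip (a point): point to pinch on the cup's black fin, across its 12 mm (along the cup's y): 69 mm from the cup's axis along its +x, 75 mm above its underside
- cup_lip (a point): point of the cup's rim opposite the fin: 56 mm from the axis along the cup's -x, 48 mm above the underside; balls leave here when the cup tips towards -x
- ball1_center (a point): centre of loose wooden ball foot 1 of 6, 16 mm in diameter, 10 g; starts in the cup
- ball2_center (a point): centre of loose wooden ball foot 2 of 6, 16 mm in diameter, 10 g; starts in the cup
- ball3_center (a point): centre of loose wooden ball foot 3 of 6, 16 mm in diameter, 10 g; starts in the cup
- ball4_center (a point): centre of loose wooden ball foot 4 of 6, 16 mm in diameter, 10 g; starts in the cup
- ball5_center (a point): centre of loose wooden ball foot 5 of 6, 16 mm in diameter, 10 g; starts in the cup
- ball6_center (a point): centre of loose wooden ball foot 6 of 6, 16 mm in diameter, 10 g; starts in the cup
- woofer_2: black loudspeaker chassis, 122 mm across, 66 mm high; bystander, origin: centre of its underside
- wax_tin: tin of wax with a black lid, 67 mm across, 64 mm high; bystander, origin: centre of its underside
- screwdriver_2: red screwdriver, 202 mm long, lying along its y; bystander, origin: centre of its underside
- terminal_1: black terminal plate with two posts, 62 x 62 x 24 mm; bystander, origin: centre of its underside
Things that resemble listed ones, but are neither listed nor needed, are in the scene too. Of the things like the cup, leave any that is orange or purple; of the rest the larger one is meant.

How it is judged:
By the outcome, as a careful person would: the job done as asked, in the order asked, and still so for the second after the job is handed in, while the arm keeps its last pose, push and grip.
It also fails if it takes over 72 s, if anything falls off the work surface, if the arm or the gripper's body presses on something with over 40 N, if the wrist force passes 120 N, or if a joint passes its speed limit or range.

ROBOT

A 7-joint arm with a two-finger parallel gripper is mounted at the origin on a cart in front of the work surface, level with it; the furniture and walls round the work are solid. World frame = base frame: x ahead of the robot, y to its left, z up, the work surface at z = 0. Lengths are in mm, angles in rad, forces in N, time in s.
With the tool pointing down it reaches from about 350 to 775 mm from the base axis. Payload 3.1 kg.
Tool frame: the origin (TCP) lies between the finger pads; the fingertips stand 17 mm ahead of it and the grasp point (between the pads) lies 2 mm behind it; z points along the fingers, x is the direction in which the jaws open and shut, and the axes are right-handed (so a half turn about z gives the same grasp; the last joint's range is limited). The gripper opens to 85 mm and grips with 20 to 120 N. Pads are 22 mm wide; open, the fingers measure 114 mm over their backs; the gripper's body (76 mm by 85 mm) begins 54 mm behind the grasp point. The pads swing forward as they close: fully open they stand 13 mm farther back than shut.
Start: joints at [1.11, 0.311, 0.014, 1.512, -0.004, 1.319, -0.027], TCP at [223.699, -502.471, 213.904] pointing down, gripper open.
Joint ranges: [-2.7, 2.7], [-0.3, 1.91], [-1.27, 1.3], [0.12, 2.57], [-1.44, 4.58], [0.2, 2.03], [-3.05, 3.05]. Speed limits (rad/s): [2.79, 2.79, 3.14, 3.14, 3.14, 3.14, 3.14].

INTERFACE

Orientations are given as a unit quaternion [x, y, z, w].
In Python, from workcell import status, optics, bot gives the robot as it stands.
- The arm moves only by the shell command python3 -m handwheel 'ROWS'. ROWS is JSON, a list of rows, each an object of numbers: "tx", "ty", "tz": the shift along the tool's x, y, z in m; "ax", "ay", "az": the turn, a rotation vector about the tool's x, y, z in rad; "fingers": the opening, from 0 (shut) to 1 (fully open). In form: [{"tx": .., "ty": .., "tz": .., "ax": .., "ay": .., "az": .., "fingers": ..}, ...]. A call has 1 to 12 rows; each row shifts and turns the commanded pose from where the row before left it, along the tool's axes as they then stand; what a row does not reach is not made up. A row lasts 1/12 s, in which the tool goes at most 41.7 mm and 7.16 degrees, less where a joint would pass 70% of its speed; a pose out of reach is approached as far as the arm can. A call with a gripper value outside its range is refused whole. The fingers move at their own pace and stop on an object; the grip force is fixed at half the most. Time passes only in rows, so rows that do not move let the fingers close. It gives the time, the measured TCP pose, the force and the opening at its end, in the units of the state.
- status.state(): the state, without advancing time (a new reading comes with each control period).
- optics.grab_frame(name): name is "scene" or "top"; returns a dict with "img" (400x640x3 uint8, blue, green, red), "fovy" (degrees; the focal length in pixels is half the picture's height over the tangent of half this angle, whatever the lens; pixels are square), "cx", "cy" (the principal point, pixels), "world_from_camera" (4x4, takes a point from camera to world coordinates). Camera axes: x right, y up, looking along -z (the intrinsics and any distortion apply to the point x, -y, -z); pixel columns grow to the right and rows downward; lengths in mm; the calibration is good to about 2 mm. A picture is of the moment at which its call begins. There is no depth.
- bot.close_job(): hands the job in, once; it reports no verdict.
The state is a dict: "time": time; "joint_positions": joint angles; "dq": joint speeds; "tau": joint torques, N m; "ee_pos": TCP position; "ee_rot": TCP orientation; "contact_force": force on the tool from outside, world axes, zero at the start; "ft_torque": the same for the moment, N m; "gripper_width": finger opening in mm.
Only numpy, scipy, OpenCV 4.12 (cv2) and the standard library are available. Lean on these libraries where they do the work, as an engineer would, in place of code of your own. Each camera call takes 0.05 s, during which the arm holds its last target.

## Working session

There is one attempt and no reset: what is moved stays moved. The work goes in short steps, Python scripts to look and compute and a shell command to move; the robot and the scene stay as the last step left them, time stands still between calls to the robot, and variables do not carry over. Pictures are saved under pics/ and viewed, and the job is handed in when it is done.

```bash
ls; mkdir -p pics; python3 - <<'E'
from workcell import status, optics, bot
import cv2,numpy as np
print(status.state())
for n in ("scene","top"):
    f=optics.grab_frame(n); cv2.imwrite(f"pics/{n}0.png",f["img"]); print(n,{k:v for k,v in f.items() if k!="img"})
E
```

```text
pics
{'time': 0.0, 'joint_positions': array([ 1.11027713,  0.3117112 ,  0.01395599,  1.51309932, -0.00442481,
        1.31918734, -0.02717884]), 'dq': array([ 8.24268414e-04,  1.66487409e-03,  4.46486616e-04, -7.86900176e-06,
       -1.70968550e-03, -7.36559438e-04,  5.93453877e-04]), 'tau': array([-5.92775068e-04, -3.79917383e+01,  1.45891020e-01, -2.30591905e+01,
        1.22559280e-02,  1.38031732e-02, -9.70842393e-06]), 'ee_pos': array([ 223.38965061, -501.72884367,  212.81190194]), 'ee_rot': array([ 8.38687954e-01, -5.44610968e-01, -1.01215432e-03, -6.20482628e-04]), 'contact_force': array([-0.69540718, -0.28043823, -0.47924052]), 'ft_torque': array([-0.00149612, -0.02737623, -0.00833788]), 'gripper_width': 85.45704641341038}
scene {'fovy': 45.75673420098592, 'cx': 325.0050278395614, 'cy': 203.58386594665217, 'world_from_camera': array([[ 8.86765710e-01,  2.55695423e-01, -3.85053795e-01,
        -1.69470072e+02],
       [-4.62063274e-01,  5.12020666e-01, -7.24107981e-01,
        -1.24846731e+03],
       [ 1.20044042e-02,  8.20033346e-01,  5.72189834e-01,
         1.18589965e+03],
       [ 0.00000000e+00,  0.00000000e+00,  0.00000000e+00,
         1.00000000e+00]])}
top {'fovy': 45.263108179645215, 'cx': 315.90700529933343, 'cy': 197.19642641140967, 'world_from_camera': array([[-3.16605501e-02,  9.76385913e-01, -2.13701098e-01,
         2.15858798e+02],
       [-9.99498137e-01, -3.11510953e-02,  5.75181986e-03,
         6.75661203e+01],
       [-1.04102738e-03,  2.13775955e-01,  9.76882161e-01,
         1.59831318e+03],
       [ 0.00000000e+00,  0.00000000e+00,  0.00000000e+00,
         1.00000000e+00]])}
```

View pics/scene0.png

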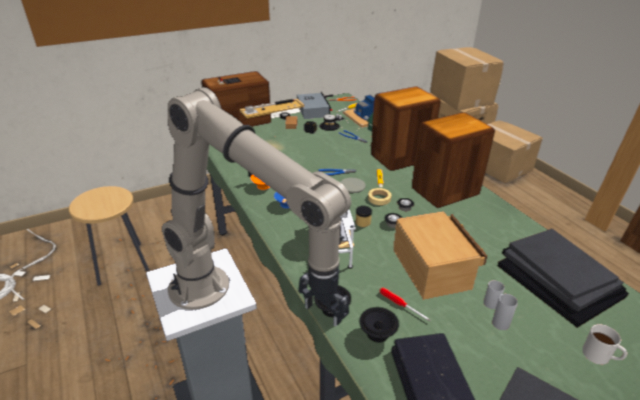

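View pics/top0.png

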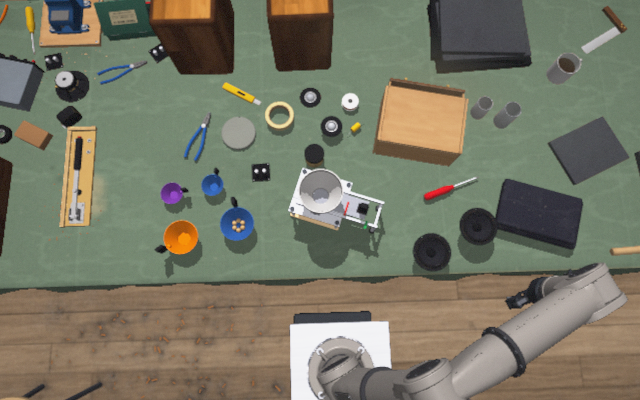

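```bash
cat > h.py <<'E'
from workcell import status, optics, bot
import cv2,numpy as np
from scipy.spatial.transform import Rotation as R
def grab(n,save=None,crop=None,k=5):
    f=optics.grab_frame(n)
    if save:
        im=f["img"]
        if crop: 
            x0,y0,x1,y1=crop; im=cv2.resize(im[y0:y1,x0:x1],None,fx=k,fy=k,interpolation=cv2.INTER_CUBIC)
        cv2.imwrite(f"pics/{save}.png",im)
    return f
def ray(f,u,v):
    fl=200/np.tan(np.radians(f["fovy"]/2)); T=f["world_from_camera"]
    d=T[:3,:3]@np.array([(u-f["cx"])/fl,-(v-f["cy"])/fl,-1.]); return T[:3,3],d
def onz(f,u,v,z):
    o,d=ray(f,u,v); return o+d*(z-o[2])/d[2]
def proj(f,p):
    fl=200/np.tan(np.radians(f["fovy"]/2)); T=f["world_from_camera"]
    c=T[:3,:3].T@(np.asarray(p,float)-T[:3,3]); return np.array([f["cx"]+fl*c[0]/-c[2],f["cy"]-fl*c[1]/-c[2]])
def two(f1,p1,f2,p2):
    o1,d1=ray(f1,*p1);o2,d2=ray(f2,*p2)
    d1/=np.linalg.norm(d1);d2/=np.linalg.norm(d2)
    s=np.linalg.lstsq(np.c_[d1,-d2],o2-o1,rcond=None)[0]
    a=o1+s[0]*d1;b=o2+s[1]*d2
    return (a+b)/2,np.linalg.norm(a-b)
E
python3 - <<'E'
from h import *
grab("top","t1",(150,150,310,270)); grab("top","t2",(280,150,400,250),6)
f=grab("scene","s1",(230,150,430,300),4)
E
python3 -m handwheel '[{"tx":0,"ty":0,"tz":0}]'
```

```text
$[0]: bad value
```

View pics/t1.png

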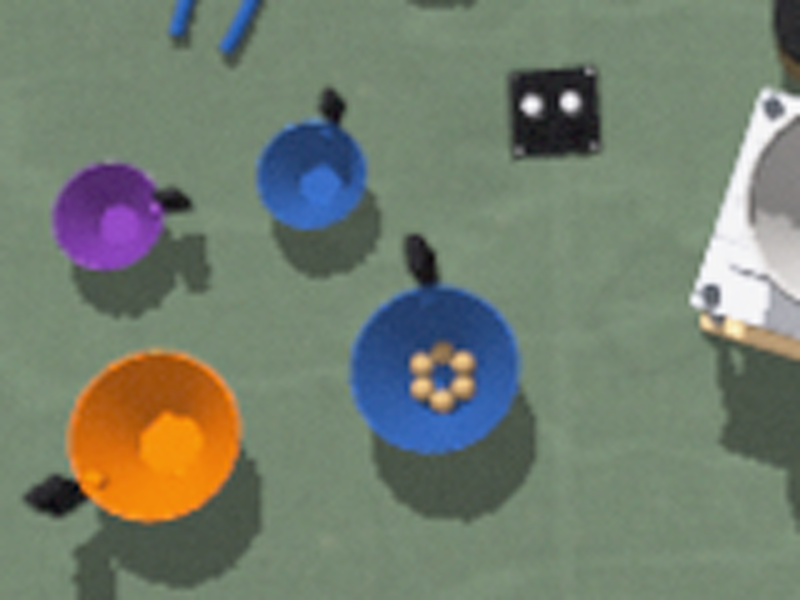

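View pics/t2.png

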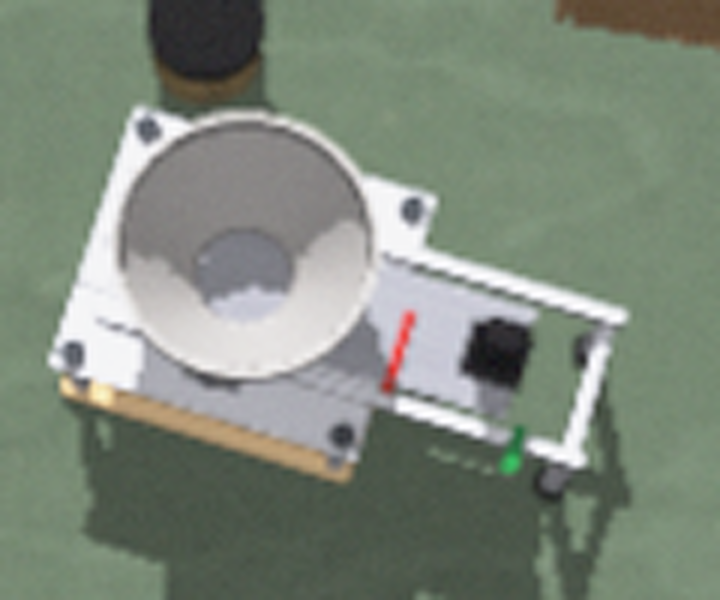

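View pics/s1.png

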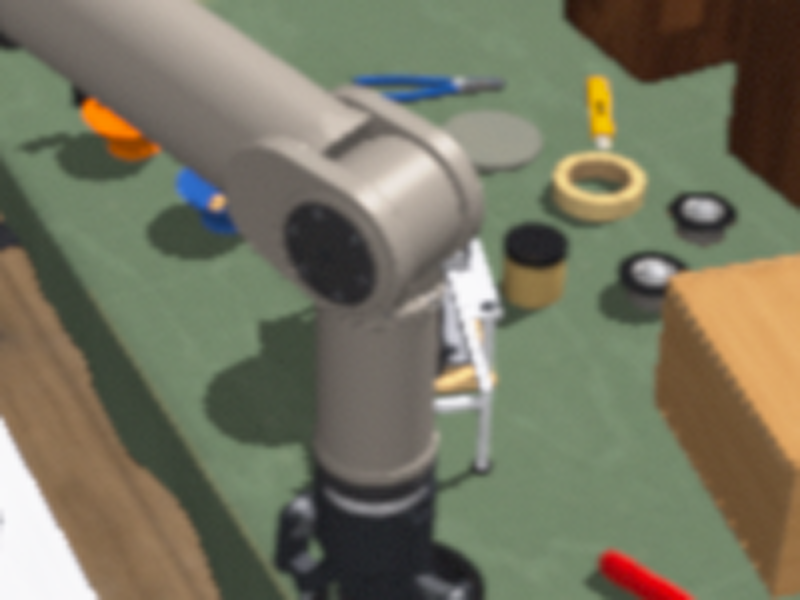

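```bash
cat > m.py <<'E'
from h import *
f=grab("top"); im=f["img"]; hsv=cv2.cvtColor(im,cv2.COLOR_BGR2HSV)
def blob(mask,roi):
    m=np.zeros_like(mask);x0,y0,x1,y1=roi;m[y0:y1,x0:x1]=mask[y0:y1,x0:x1]
    n,l,s,c=cv2.connectedComponentsWithStats(m,connectivity=8); i=1+np.argmax(s[1:,4]); return l==i,c[i],s[i]
m,c,s=blob(cv2.inRange(hsv,(100,120,60),(125,255,255)),(215,195,260,250))
cs,_=cv2.findContours(m.astype(np.uint8),cv2.RETR_EXTERNAL,cv2.CHAIN_APPROX_NONE)
e=cv2.fitEllipse(np.array(max(cs,key=len)));print("cup rim px",e,onz(f,*e[0],48))
dark=cv2.inRange(hsv,(0,0,0),(180,255,50))
m,c,s=blob(dark,(228,194,240,208));print("fin",c,s,onz(f,*c,92))
m,c,s=blob(cv2.inRange(hsv,(0,150,100),(8,255,255)),(335,195,355,220));print("red",c,s,onz(f,*c,102))
y,x=np.nonzero(m); print(x.min(),x.max(),y.min(),y.max())
m,c,s=blob(cv2.inRange(hsv,(40,150,50),(85,255,255)),(355,215,375,235));print("green",c,s,onz(f,*c,103))
m,c,s=blob(dark,(352,198,372,222));print("grip",c,s,onz(f,*c,150))
# funnel rim
print("mouth",onz(f,280+247/6,150+245/6,182))
E
python3 m.py; python3 -m handwheel '[{"tx":0.0,"ty":0.0,"tz":0.0,"ax":0.0,"ay":0.0,"az":0.0,"fingers":1.0}]'
```

```text
cup rim px ((236.5332794189453, 223.61695861816406), (32.13508605957031, 33.16066360473633), 42.16697311401367) [474.90058255 320.6042455   48.        ]
fin [234.2        202.33333333] [232 197   5  10  30] [536.87683268 321.15915462  92.        ]
red [347.  205.5] [347 205   1   2   2] [513.01386389 -39.23400879 102.        ]
347 347 205 206
green [364.66666667 225.83333333] [364 224   2   4   6] [445.79986129 -91.7964937  103.        ]
grip [362.52054795 208.65753425] [358 204  10  10  73] [492.07154998 -83.04186308 150.        ]
mouth [544.9136202  42.6680729 182.       ]
time: 0.38
ee_pos: [223.6, -502.3, 213.7]
ee_rot: [0.839, -0.545, -0.0, -0.0]
contact_force: [-0.4, -0.5, 0.1]
gripper_width: 85.3
```

```bash
python3 -m handwheel '[{"tx":0.0,"ty":0.0,"tz":-0.04,"ax":0.0,"ay":0.0,"az":0.0,"fingers":1.0},{"tx":0.0,"ty":0.0,"tz":-0.04,"ax":0.0,"ay":0.0,"az":0.0,"fingers":1.0},{"tx":0.0,"ty":0.0,"tz":-0.04,"ax":0.0,"ay":0.0,"az":0.0,"fingers":1.0},{"tx":-0.025,"ty":-0.03,"tz":0.0,"ax":0.0,"ay":0.0,"az":0.0,"fingers":1.0},{"tx":-0.025,"ty":-0.03,"tz":0.0,"ax":0.0,"ay":0.0,"az":0.0,"fingers":1.0},{"tx":-0.025,"ty":-0.03,"tz":0.0,"ax":0.0,"ay":0.0,"az":0.0,"fingers":1.0},{"tx":-0.025,"ty":-0.03,"tz":0.0,"ax":0.0,"ay":0.0,"az":0.0,"fingers":1.0},{"tx":-0.025,"ty":-0.03,"tz":0.0,"ax":0.0,"ay":0.0,"az":0.0,"fingers":1.0},{"tx":-0.025,"ty":-0.03,"tz":0.0,"ax":0.0,"ay":0.0,"az":0.0,"fingers":1.0},{"tx":-0.025,"ty":-0.03,"tz":0.0,"ax":0.0,"ay":0.0,"az":0.0,"fingers":1.0},{"tx":-0.025,"ty":-0.03,"tz":0.0,"ax":0.0,"ay":0.0,"az":0.0,"fingers":1.0},{"tx":-0.025,"ty":-0.03,"tz":0.0,"ax":0.0,"ay":0.0,"az":0.0,"fingers":1.0}]'; python3 -c "
from workcell import status
print(status.state()['joint_positions'])"
```

```text
time: 1.38
ee_pos: [379.2, -185.3, 334.2]
ee_rot: [0.839, -0.545, 0.001, 0.0]
contact_force: [1.2, -0.3, -0.5]
gripper_width: 85.4
[ 0.69254041  0.01675843 -0.28278767  1.56984859  0.00516281  1.5546286
 -0.74243094]
```

```bash
python3 -m handwheel '[{"tx":-0.029,"ty":-0.029,"tz":0.0,"ax":0.0,"ay":0.0,"az":0.0,"fingers":1.0},{"tx":-0.029,"ty":-0.029,"tz":0.0,"ax":0.0,"ay":0.0,"az":0.0,"fingers":1.0},{"tx":-0.029,"ty":-0.029,"tz":0.0,"ax":0.0,"ay":0.0,"az":0.0,"fingers":1.0},{"tx":-0.029,"ty":-0.029,"tz":0.0,"ax":0.0,"ay":0.0,"az":0.0,"fingers":1.0},{"tx":-0.029,"ty":-0.029,"tz":0.0,"ax":0.0,"ay":0.0,"az":0.0,"fingers":1.0},{"tx":-0.029,"ty":-0.029,"tz":0.0,"ax":0.0,"ay":0.0,"az":0.0,"fingers":1.0},{"tx":0.0,"ty":0.0,"tz":0.0,"ax":0.0,"ay":0.0,"az":0.11,"fingers":1.0},{"tx":0.0,"ty":0.0,"tz":0.0,"ax":0.0,"ay":0.0,"az":0.11,"fingers":1.0},{"tx":0.0,"ty":0.0,"tz":0.0,"ax":0.0,"ay":0.0,"az":0.11,"fingers":1.0},{"tx":0.0,"ty":0.0,"tz":0.0,"ax":0.0,"ay":0.0,"az":0.09,"fingers":1.0}]'; python3 - <<'E'
from h import *
s=status.state();print(s['joint_positions'],s['ee_pos'],R.from_quat(s['ee_rot']).as_matrix().round(3))
grab("scene","s2",(230,150,430,300),4);grab("top","t3",(200,130,400,270),4)
E
```

```text
time: 2.22
ee_pos: [467.0, 43.0, 333.8]
ee_rot: [-0.705, 0.709, 0.0, -0.0]
contact_force: [-0.2, 0.0, 0.5]
gripper_width: 85.2
[ 0.32262593  0.1368256  -0.51829912  1.45718105  0.06770567  1.56556723
 -1.76812184] [467.02296017  42.98081351 333.81948463] [[-0.005 -1.    -0.   ]
 [-1.     0.005 -0.   ]
 [ 0.     0.    -1.   ]]
```

View pics/s2.png

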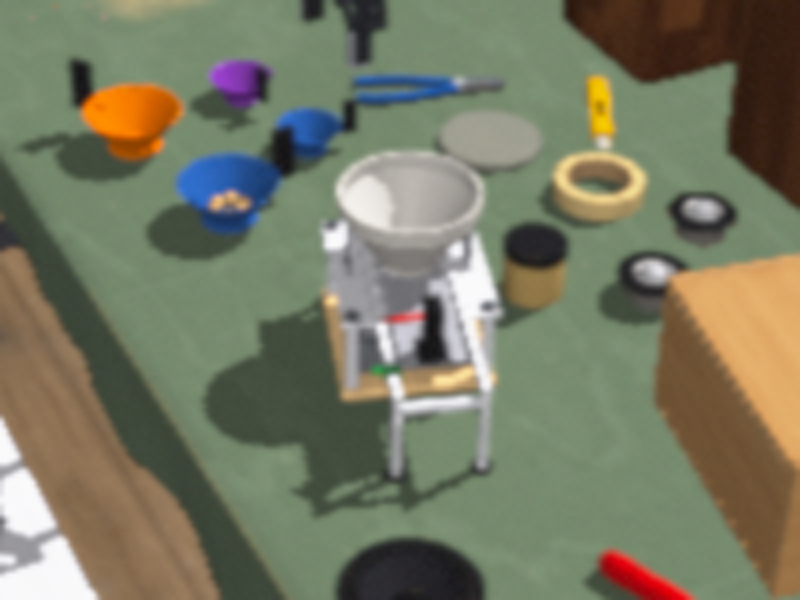

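View pics/t3.png

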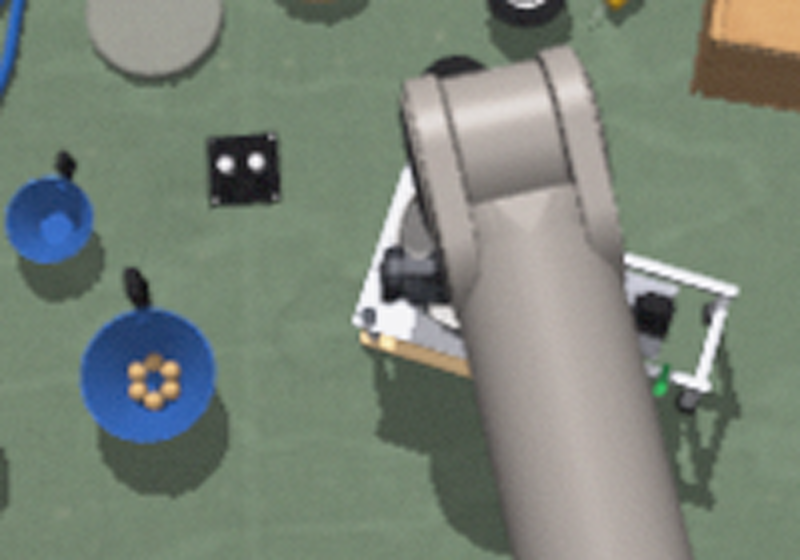

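```bash
cat > m2.py <<'E'
from h import *
ft={"img":cv2.imread("pics/top0.png")}; g=grab("top"); ft={**g,**ft}; fs=grab("scene")
def blob(f,lo,hi,roi,k=4):
    x0,y0,x1,y1=roi; im=cv2.resize(f["img"][y0:y1,x0:x1],None,fx=k,fy=k,interpolation=cv2.INTER_CUBIC)
    m=cv2.inRange(cv2.cvtColor(im,cv2.COLOR_BGR2HSV),lo,hi)
    n,l,s,c=cv2.connectedComponentsWithStats(m); i=1+np.argmax(s[1:,4]); mm=(l==i).astype(np.uint8)
    cs,_=cv2.findContours(mm,cv2.RETR_EXTERNAL,cv2.CHAIN_APPROX_NONE); ct=max(cs,key=len)[:,0]
    off=lambda p:(np.asarray(p)+.5)/k-.5+[x0,y0]
    e=cv2.fitEllipse(ct) if len(ct)>5 else None
    return dict(c=off(c[i]),e=(off(e[0]),np.array(e[1])/k,e[2]) if e else None,box=cv2.minAreaRect(ct),ct=off(ct),a=s[i,4]/k/k)
B=((100,110,50),(125,255,255)); D=((0,0,0),(180,255,55)); RD=((0,140,90),(8,255,255)); RD2=((0,110,90),(8,255,255)); G=((45,110,50),(85,255,255))
if __name__=="__main__":
    bt=blob(ft,*B,(215,200,260,250)); bs=blob(fs,*B,(270,186,305,212))
    print("rim top",bt["e"],onz(ft,*bt["e"][0],48)); print("cup scene",bs["e"],bs["ct"].min(0),bs["ct"].max(0))
    for n,c,rt,rs in [("fin",D,(226,194,242,210),(295,178,306,200)),("red",RD2,(340,195,352,220),(320,222,342,238)),("green",G,(358,215,372,235),(318,236,336,248)),("grip",D,(352,198,372,222),(330,220,345,242))]:
        a=blob(ft,*c,rt);b=blob(fs,*c,rs); print(n,a["c"].round(2),a["ct"].min(0),a["ct"].max(0),a["a"],"|",b["c"].round(2),b["ct"].min(0),b["ct"].max(0),b["a"],"3d",two(ft,a["c"],fs,b["c"]))
E
python3 m2.py
```

```text
rim top (array([236.49959564, 223.48789406]), array([33.01329803, 34.04521942]), 43.55033493041992) [475.3311756  320.71591718  48.        ]
cup scene (array([286.63095856, 197.11862659]), array([19.84818459, 24.80904961]), 82.81510925292969) [273.625 187.875] [299.875 207.875]
fin [234.   201.79] [231.375 196.875] [236.875 206.125] 35.9375 | [300.38 187.77] [297.375 182.375] [303.375 193.125] 48.375 3d (array([545.28248752, 326.52234804,  63.2673829 ]), np.float64(0.9448421412058648))
red [345.08 211.1 ] [343.375 207.375] [346.375 214.625] 8.875 | [329.19 229.09] [326.875 228.625] [331.375 229.625] 3.1875 3d (array([495.46676838, -32.45756669, 103.90267117]), np.float64(1.4703920798345167))
green [364.98 225.33] [362.875 220.875] [366.625 228.375] 16.875 | [324.89 242.07] [322.875 241.125] [328.125 243.125] 6.375 3d (array([447.06704232, -92.68115898, 104.3590745 ]), np.float64(0.19996081911537272))
grip [362.63 208.42] [357.125 203.125] [367.875 213.875] 80.875 | [337.48 233.68] [334.375 224.625] [340.375 239.875] 58.1875 3d (array([499.69159141, -87.01160081, 119.40047668]), np.float64(2.1818517587470154))
```

```bash
python3 - <<'E'
from m2 import *
mt=(280+246.5/6-.5,150+245/6-.5); ms=(230+410/4-.5,150+191.5/4-.5)
print("mouth",two(ft,mt,fs,ms),onz(ft,*mt,182),onz(fs,*ms,182))
P=lambda x,y:onz(ft,280+x/6-.5,150+y/6-.5,100)
for a,b in [((382,257),(628,315)),((396,404),(580,460)),((135,105),(437,195)) ]:
    d=P(*b)-P(*a); print("ang",np.degrees(np.arctan2(d[1],d[0])),np.linalg.norm(d))
# end crossbar
print("end rail pts",P(628,318),P(580,465),P(605,390))
# fin projection check
for yaw in (-5,0,5,10):
    c=np.array([475.3,320.7]); r=np.radians(yaw);x=np.array([np.cos(r),np.sin(r)]);y=np.array([-x[1],x[0]])
    q=[np.r_[c+x*a+y*b,z] for a in(56,82) for b in(-6,6) for z in (48,92)]
    t=np.array([proj(ft,p) for p in q]);s=np.array([proj(fs,p) for p in q]); print(yaw,t.min(0).round(1),t.max(0).round(1),t.mean(0).round(1),s.min(0).round(1),s.max(0).round(1),s.mean(0).round(1))
E
```

```text
mouth (array([546.69980346,  44.2024178 , 183.7970804 ]), np.float64(1.2290920068623346)) [546.52536839  44.38271352 182.        ] [548.64422096  46.48680431 182.        ]
ang -105.46460690879705 134.17626268366044
ang -109.05083013104375 100.88621876842582
ang -108.98662825345502 169.92637204689214
end rail pts [ 519.38122164 -158.27671107  100.        ] [ 441.39344925 -128.16528609  100.        ] [ 480.95881102 -143.71449164  100.        ]
-5 [234. 196.] [240.6 206.8] [237.3 201.5] [297.7 182.3] [304.5 193.5] [301.1 187.9]
0 [232.5 196.1] [238.4 206.8] [235.5 201.5] [297.2 181.5] [304.  192.9] [300.6 187.2]
5 [230.3 196.1] [236.9 207. ] [233.6 201.6] [296.6 180.8] [303.3 192.3] [300.  186.5]
10 [228.1 196.3] [235.4 207.4] [231.8 201.9] [295.8 180.1] [302.5 191.7] [299.2 185.9]
```

```bash
python3 -m handwheel '[{"tx":0.0,"ty":-0.04,"tz":0.0,"ax":0.12,"ay":0.0,"az":0.0,"fingers":1.0},{"tx":0.0,"ty":-0.04,"tz":0.0,"ax":0.12,"ay":0.0,"az":0.0,"fingers":1.0},{"tx":0.0,"ty":0.0,"tz":0.0,"ax":0.12,"ay":0.0,"az":0.0,"fingers":1.0},{"tx":0.0,"ty":0.0,"tz":0.0,"ax":0.12,"ay":0.0,"az":0.0,"fingers":1.0},{"tx":0.0,"ty":0.0,"tz":0.0,"ax":0.12,"ay":0.0,"az":0.0,"fingers":1.0},{"tx":0.0,"ty":0.0,"tz":0.0,"ax":0.12,"ay":0.0,"az":0.0,"fingers":1.0},{"tx":0.0,"ty":0.0,"tz":0.0,"ax":0.12,"ay":0.0,"az":0.0,"fingers":1.0},{"tx":0.0,"ty":0.0,"tz":0.0,"ax":0.12,"ay":0.0,"az":0.0,"fingers":1.0},{"tx":0.0,"ty":0.0,"tz":0.0,"ax":0.12,"ay":0.0,"az":0.0,"fingers":1.0},{"tx":0.0,"ty":0.0,"tz":0.0,"ax":0.12,"ay":0.0,"az":0.0,"fingers":1.0},{"tx":0.0,"ty":0.0,"tz":0.0,"ax":0.12,"ay":0.0,"az":0.0,"fingers":1.0},{"tx":0.0,"ty":0.0,"tz":0.0,"ax":0.12,"ay":0.0,"az":0.0,"fingers":1.0}]'; python3 - <<'E'
from h import *
s=status.state();print(s['joint_positions'],s['ee_pos'],R.from_quat(s['ee_rot']).as_matrix().round(3))
E
```

```text
time: 3.52
ee_pos: [565.5, 9.4, 338.6]
ee_rot: [-0.598, 0.634, -0.376, 0.315]
contact_force: [1.1, -1.8, 0.5]
gripper_width: 85.6
[-1.49294213e-03 -2.94579019e-01 -2.02338840e-01  2.26818021e+00
  9.48400433e-01  2.90564330e-01 -2.65726051e+00] [565.47978961   9.393786   338.63591872] [[-0.087 -0.522  0.849]
 [-0.995  0.003 -0.101]
 [ 0.05  -0.853 -0.519]]
```

```bash
cat > fk.py <<'E'
import numpy as np, itertools
from scipy.spatial.transform import Rotation as R
from scipy.optimize import least_squares
D=[([1.11027713,0.3117112,0.01395599,1.51309932,-0.00442481,1.31918734,-0.02717884],[223.39,-501.73,212.81],[.838688,-.544611,-.001012,-.00062]),
([0.69254041,0.01675843,-0.28278767,1.56984859,0.00516281,1.5546286,-0.74243094],[379.2,-185.3,334.2],[.839,-.545,.001,0]),
([0.32262593,0.1368256,-0.51829912,1.45718105,0.06770567,1.56556723,-1.76812184],[467.02,42.98,333.82],[-.705,.709,0,0]),
([-1.49294213e-03,-2.94579019e-01,-2.02338840e-01,2.26818021,9.48400433e-01,2.90564330e-01,-2.65726051],[565.48,9.39,338.64],[-.598,.634,-.376,.315])]
def fk(q,p,s):
    h,L1,a,b,L2,d,yaw,ty=p[:8]
    rz=lambda t:R.from_euler('z',t); ry=lambda t:R.from_euler('y',t)
    r=rz(yaw+s[0]*q[0]); x=np.array([0,0,h])
    r=r*ry(s[1]*q[1])*rz(s[2]*q[2]); x=x+r.apply([a,0,L1])
    r=r*ry(s[3]*q[3])*rz(s[4]*q[4]); x=x+r.apply([b,0,L2])
    r=r*ry(s[5]*q[5])*rz(s[6]*q[6]+ty); x=x+r.apply([0,0,d])
    return x,r
if __name__=="__main__":
    best=[]
    for s in itertools.product([1,-1],[1],[1,-1],[1,-1],[1,-1],[1,-1],[1,-1]):
      for y0 in(0,np.pi):
        def res(p):
            o=[]
            for q,x,k in D:
                X,r=fk(q,p,s); o+=list((X-x)/100); o+=list((r.inv()*R.from_quat(k)).as_rotvec())
            return o
        for t0 in (0,np.pi/2,np.pi,-np.pi/2):
            f=least_squares(res,[300,400,0,0,350,250,y0,t0]); best.append((f.cost,s,f.x.round(3)))
    best.sort(key=lambda t:t[0])
    for b in best[:4]:print(b)
E
python3 fk.py
```

```text
(np.float64(0.0013114997281627365), (-1, 1, -1, 1, -1, 1, -1), array([ 2.42029e+02,  4.85155e+02, -4.21700e+00, -4.59600e+00,
        4.16722e+02,  3.91665e+02, -3.30000e-02, -3.17100e+00]))
(np.float64(0.001311499728162787), (-1, 1, -1, 1, -1, 1, -1), array([ 2.42029e+02,  4.85155e+02, -4.21700e+00, -4.59600e+00,
        4.16722e+02,  3.91665e+02, -3.30000e-02,  3.11300e+00]))
(np.float64(0.0013114997281632593), (-1, 1, -1, 1, -1, 1, -1), array([ 2.42029e+02,  4.85155e+02, -4.21700e+00, -4.59600e+00,
        4.16722e+02,  3.91665e+02, -3.30000e-02,  3.11300e+00]))
(np.float64(0.0013114997281636215), (-1, 1, -1, 1, -1, 1, -1), array([ 2.42029e+02,  4.85155e+02, -4.21700e+00, -4.59600e+00,
        4.16722e+02,  3.91665e+02, -3.30000e-02, -3.17100e+00]))
```

```bash
cat > plan.py <<'E'
from fk import *
P=[2.42029e+02,4.85155e+02,-4.217,-4.596,4.16722e+02,3.91665e+02,-0.033,-3.171]; S=(-1,1,-1,1,-1,1,-1)
lo=np.array([-2.7,-.3,-1.27,.12,-1.44,.2,-3.05]);hi=np.array([2.7,1.91,1.3,2.57,4.58,2.03,3.05])
def ik(x,r,q0,w=0.02):
    def res(q):
        X,rr=fk(q,P,S); return np.r_[(X-x)/50,(rr.inv()*r).as_rotvec()*4,w*(q-q0)]
    f=least_squares(res,np.clip(q0,lo+.01,hi-.01),bounds=(lo,hi)); X,rr=fk(f.x,P,S)
    return f.x,np.linalg.norm(X-x),np.degrees((rr.inv()*r).magnitude())
def down(sx): # tool x = angle sx in world, z down
    X=np.array([np.cos(sx),np.sin(sx),0]);Z=np.array([0,0,-1.]);return R.from_matrix(np.c_[X,np.cross(Z,X),Z])
M=np.array([546.7,44.3,182.])
def pourpose(yaw,tilt,sgn,off=20,h=22):
    fx=np.array([np.cos(yaw),np.sin(yaw),0]);z=np.array([0,0,1.]);t=tilt
    ex=fx*np.cos(t)+z*np.sin(t); ez=-fx*np.sin(t)+z*np.cos(t)
    lip=M+fx*off+z*h; g=lip+125*ex+27*ez
    ey=np.cross(ez,ex); X=sgn*ey; Z=-ez
    return g,R.from_matrix(np.c_[X,np.cross(Z,X),Z])
if __name__=="__main__":
    q0=np.array([0.32262593,0.1368256,-0.51829912,1.45718105,0.06770567,1.56556723,-1.76812184])
    y0=np.radians(3)
    for sgn in(1,-1):
      for yaw in np.radians([90,70,110,-90,-70]):
        q=q0.copy(); 
        if sgn==1:q[6]+=np.pi
        log=[];bad=0
        wps=[(np.array([544,324,75.]),down(y0+sgn*np.pi/2)),(np.array([544,324,330.]),down(y0+sgn*np.pi/2))]
        pa,ra=pourpose(yaw,0,sgn)
        for k in np.linspace(0,1,7)[1:]:
            wps.append((np.array([544,324,330.])*(1-k)+k*(pa+[0,0,120]),down((1-k)*y0+k*yaw+sgn*np.pi/2)))
        for t in np.radians(np.arange(0,101,10)): wps.append(pourpose(yaw,t,sgn,h=22 if t>0.6 else 40))
        for x,r in wps:
            q,e,a=ik(x,r,q); log.append((e,a,q)); 
        E=max(l[0] for l in log);A=max(l[1] for l in log)
        print(sgn,np.degrees(yaw).round(),E.round(1),A.round(1)); 
        for i in (0,7,10,13,17,18): print("   ",log[i][0].round(1),log[i][1].round(1),log[i][2].round(2))
E
python3 plan.py
```

```text
1 90.0 15.3 18.0
    0.0 0.0 [-0.28  0.61 -0.46  1.47  0.29  1.13  0.84]
    0.0 0.0 [ 0.11  0.43 -0.8   1.12  0.31  1.7   2.55]
    0.0 0.0 [ 0.51  0.39 -0.89  1.41 -0.03  1.37  2.82]
    0.7 0.7 [ 1.02  0.68 -1.27  1.49 -0.23  1.32  3.05]
    12.9 15.2 [ 1.1   1.14 -1.27  1.37 -0.41  1.52  3.05]
    15.3 18.0 [ 1.12  1.27 -1.27  1.35 -0.45  1.56  3.05]
1 70.0 21.9 26.1
    0.0 0.0 [-0.28  0.61 -0.46  1.47  0.29  1.13  0.84]
    0.0 0.0 [ 0.03  0.52 -0.71  0.97  0.34  1.75  2.25]
    0.0 0.0 [ 0.47  0.37 -0.81  1.42 -0.02  1.26  2.52]
    0.0 0.0 [ 1.17  0.45 -1.21  1.7  -0.49  1.06  3.05]
    18.8 21.3 [ 1.3   0.96 -1.27  1.63 -0.52  1.24  3.05]
    21.9 26.1 [ 1.33  1.1  -1.27  1.62 -0.53  1.28  3.05]
1 110.0 11.2 10.3
    0.0 0.0 [-0.28  0.61 -0.46  1.47  0.29  1.13  0.84]
    0.0 0.0 [ 0.22  0.33 -0.87  1.27  0.25  1.66  2.89]
    0.0 0.0 [ 0.62  0.47 -1.11  1.41  0.07  1.49  3.05]
    5.2 5.7 [ 0.8   0.84 -1.27  1.23 -0.06  1.66  3.05]
    10.1 10.1 [ 0.84  1.28 -1.27  1.03 -0.36  1.87  3.05]
    11.2 10.3 [ 0.85  1.39 -1.27  1.   -0.43  1.91  3.05]
1 -90.0 0.0 0.0
    0.0 0.0 
[... 1750 characters left out ...]
6
    0.0 0.0 [-0.28  0.61 -0.46  1.47  0.29  1.13 -2.3 ]
    0.0 0.0 [ 0.19  0.3  -0.06  1.19  0.02  1.65 -3.  ]
    0.0 0.0 [-0.72  0.38  0.86  1.41  0.06  1.43 -3.05]
    4.1 4.3 [-1.14  0.78  1.3   1.36  0.1   1.49 -3.05]
    12.7 14.8 [-1.22  1.23  1.3   1.21  0.35  1.68 -3.05]
    14.7 16.6 [-1.23  1.34  1.3   1.19  0.41  1.71 -3.05]
-1 -70.0 19.0 24.0
    0.0 0.0 [-0.28  0.61 -0.46  1.47  0.29  1.13 -2.3 ]
    0.0 0.0 [ 0.2   0.41 -0.14  1.04  0.05  1.69 -2.71]
    0.0 0.0 [-0.02  0.29 -0.13  1.42  0.38  1.37 -3.  ]
    0.5 0.5 [-1.35  0.6   1.3   1.61  0.29  1.16 -3.05]
    16.5 19.9 [-1.45  1.07  1.3   1.51  0.43  1.35 -3.05]
    19.0 24.0 [-1.47  1.2   1.3   1.5   0.45  1.39 -3.05]
```

```bash
cat >> h.py <<'E'
def rows(x1,r1,n,start=None,show=True):
    if start is None:
        s=status.state(); x0,r0=s['ee_pos'],R.from_quat(s['ee_rot'])
    else: x0,r0=start
    w=(r0.inv()*r1).as_rotvec(); x=np.array(x0,float); r=r0
    print("total rot",np.degrees(np.linalg.norm(w)).round(1),"dist",np.linalg.norm(x1-x0).round(1),"const rot/row",(w/n).round(4))
    for k in range(n):
        t=r.inv().apply((np.asarray(x1)-x0)/n/1000).round(4); print(k,t)
        r=r*R.from_rotvec((w/n).round(4))
E
python3 - <<'E'
from h import *; from plan import down
rows(np.array([544,324,300.]),down(np.radians(3-90)),10)
E
```

```text
total rot 59.0 dist 317.7 const rot/row [-0.1018 -0.0117 -0.0102]
0 [-0.0313  0.0045 -0.003 ]
1 [-0.0314  0.0044 -0.0022]
2 [-0.0314  0.0043 -0.0013]
3 [-0.0315  0.0041 -0.0006]
4 [-0.0315  0.0038  0.0002]
5 [-0.0316  0.0034  0.0009]
6 [-0.0316  0.0029  0.0016]
7 [-0.0316  0.0024  0.0023]
8 [-0.0316  0.0018  0.0029]
9 [-0.0316  0.0012  0.0034]
```

```bash
python3 -m handwheel '[{"tx":-0.0315,"ty":0.0045,"tz":-0.003,"ax":-0.102,"ay":-0.012,"az":-0.010,"fingers":1.0},{"tx":-0.0315,"ty":0.0045,"tz":-0.002,"ax":-0.102,"ay":-0.012,"az":-0.010,"fingers":1.0},{"tx":-0.0315,"ty":0.0045,"tz":-0.001,"ax":-0.102,"ay":-0.012,"az":-0.010,"fingers":1.0},{"tx":-0.0315,"ty":0.004,"tz":-0.0005,"ax":-0.102,"ay":-0.012,"az":-0.010,"fingers":1.0},{"tx":-0.0315,"ty":0.004,"tz":0.0,"ax":-0.102,"ay":-0.012,"az":-0.010,"fingers":1.0},{"tx":-0.0315,"ty":0.0035,"tz":0.001,"ax":-0.102,"ay":-0.012,"az":-0.010,"fingers":1.0},{"tx":-0.0315,"ty":0.003,"tz":0.0015,"ax":-0.102,"ay":-0.012,"az":-0.010,"fingers":1.0},{"tx":-0.0315,"ty":0.0025,"tz":0.002,"ax":-0.102,"ay":-0.012,"az":-0.010,"fingers":1.0},{"tx":-0.0315,"ty":0.002,"tz":0.003,"ax":-0.102,"ay":-0.012,"az":-0.010,"fingers":1.0},{"tx":-0.0315,"ty":0.001,"tz":0.0035,"ax":-0.102,"ay":-0.012,"az":-0.010,"fingers":1.0},{"tx":0.0,"ty":0.0,"tz":0.0,"ax":0.0,"ay":0.0,"az":0.0,"fingers":1.0}]'; python3 - <<'E'
from h import *; from plan import down
s=status.state();print(s['joint_positions'])
rows(np.array([544,324.5,150.]),down(np.radians(3-90)),4)
E
```

```text
time: 4.43
ee_pos: [549.3, 325.4, 291.0]
ee_rot: [0.725, -0.688, -0.002, 0.001]
contact_force: [-0.3, 0.1, -3.7]
gripper_width: 85.4
[-0.45308361  0.4943824  -0.1856021   1.06621807  0.08305405  1.59020788
 -2.13399443]
total rot 0.3 dist 141.1 const rot/row [ 0.0011  0.0007 -0.    ]
0 [0.0003 0.0012 0.0353]
1 [0.0002 0.0012 0.0353]
2 [0.0002 0.0013 0.0353]
3 [0.0002 0.0013 0.0353]
```

```bash
python3 -m handwheel '[{"tx":0.0005,"ty":0.0015,"tz":0.036,"ax":0.0,"ay":0.0,"az":0.0,"fingers":1.0},{"tx":0.0005,"ty":0.0015,"tz":0.036,"ax":0.0,"ay":0.0,"az":0.0,"fingers":1.0},{"tx":0.0,"ty":0.0015,"tz":0.036,"ax":0.0,"ay":0.0,"az":0.0,"fingers":1.0},{"tx":0.0,"ty":0.001,"tz":0.036,"ax":0.0,"ay":0.0,"az":0.0,"fingers":1.0},{"tx":0.0,"ty":0.0,"tz":0.02,"ax":0.0,"ay":0.0,"az":0.0,"fingers":1.0},{"tx":0.0,"ty":0.0,"tz":0.0,"ax":0.0,"ay":0.0,"az":0.0,"fingers":1.0}]'; python3 - <<'E'
from h import *
grab("scene","s3",(240,130,360,230),6);grab("top","t4",(180,150,300,250),6)
s=status.state();print(s['ee_pos'],s['contact_force'])
E
```

```text
time: 4.93
ee_pos: [539.7, 315.5, 130.9]
ee_rot: [0.724, -0.69, 0.001, 0.001]
contact_force: [-0.7, -0.5, 0.7]
gripper_width: 85.7
[543.47539143 318.17224894 137.30705132] [0.48799347 0.61921153 0.8394854 ]
```

View pics/s3.png

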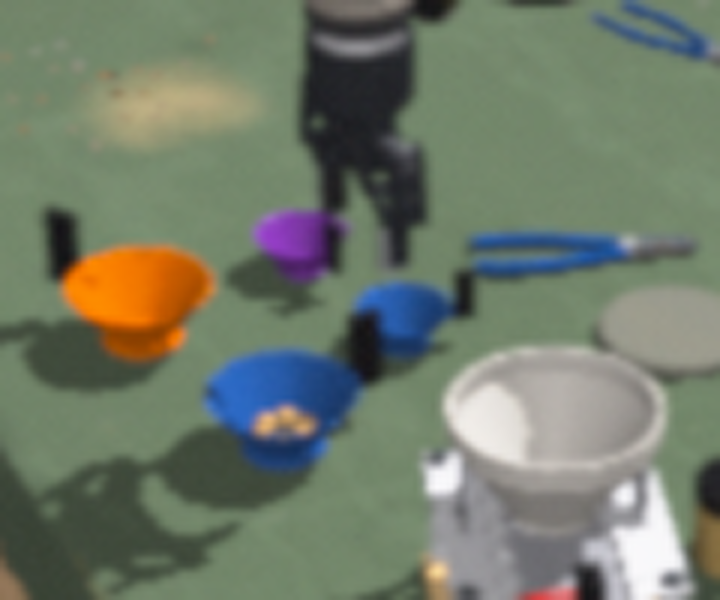

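View pics/t4.png

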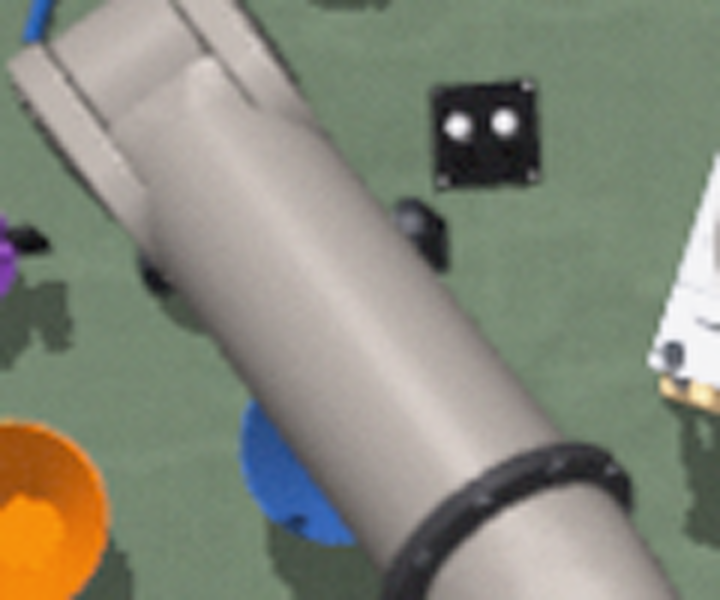

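```bash
python3 -m handwheel '[{"tx":0.0,"ty":0.0,"tz":0.0,"ax":0.0,"ay":0.0,"az":0.0,"fingers":1.0},{"tx":0.0,"ty":0.0,"tz":0.0,"ax":0.0,"ay":0.0,"az":0.0,"fingers":1.0}]'; python3 - <<'E'
from h import *; from plan import down
s=status.state();print(s['ee_pos'],s['dq'].round(3),s['joint_positions'].round(3))
f=optics.grab_frame("scene");print(proj(f,s['ee_pos'])); print((proj(f,[544,324.5,92])-[240,130])*6, (proj(f,s['ee_pos']-[0,0,17])-[240,130])*6)
rows(np.array([544,324.5,73.]),down(np.radians(3-90)),3)
E
```

```text
time: 5.2
ee_pos: [545.2, 319.6, 140.4]
ee_rot: [0.724, -0.69, 0.004, -0.007]
contact_force: [-0.1, 0.2, -0.1]
gripper_width: 85.4
[545.19677017 319.56958633 140.3977357 ] [-0.     0.002  0.001  0.007  0.002 -0.002 -0.001] [-0.439  0.52  -0.184  1.395  0.101  1.219 -2.156]
[300.62278795 173.3226928 ]
[360.47993748 314.92012008] [364.15419377 280.45083274]
total rot 1.0 dist 67.4 const rot/row [-0.0052  0.0016 -0.0017]
0 [-0.0016  0.0006  0.0224]
1 [-0.0016  0.0005  0.0224]
2 [-0.0017  0.0004  0.0224]
```

```bash
python3 -m handwheel '[{"tx":-0.002,"ty":0.0005,"tz":0.015,"ax":-0.005,"ay":0.0015,"az":0.0,"fingers":1.0},{"tx":-0.002,"ty":0.0005,"tz":0.015,"ax":-0.005,"ay":0.0015,"az":0.0,"fingers":1.0},{"tx":-0.001,"ty":0.0005,"tz":0.015,"ax":-0.005,"ay":0.0015,"az":0.0,"fingers":1.0},{"tx":0.0,"ty":0.0,"tz":0.012,"ax":0.0,"ay":0.0,"az":0.0,"fingers":1.0},{"tx":0.0,"ty":0.0,"tz":0.010,"ax":0.0,"ay":0.0,"az":0.0,"fingers":1.0},{"tx":0.0,"ty":0.0,"tz":0.0,"ax":0.0,"ay":0.0,"az":0.0,"fingers":1.0},{"tx":0.0,"ty":0.0,"tz":0.0,"ax":0.0,"ay":0.0,"az":0.0,"fingers":1.0},{"tx":0.0,"ty":0.0,"tz":0.0,"ax":0.0,"ay":0.0,"az":0.0,"fingers":1.0}]'; python3 - <<'E'
from h import *
grab("scene","s4",(240,130,360,230),6)
E
```

```text
time: 5.92
ee_pos: [542.3, 323.5, 70.8]
ee_rot: [0.724, -0.69, -0.0, 0.002]
contact_force: [0.7, 0.2, 0.9]
gripper_width: 85.4
```

View pics/s4.png

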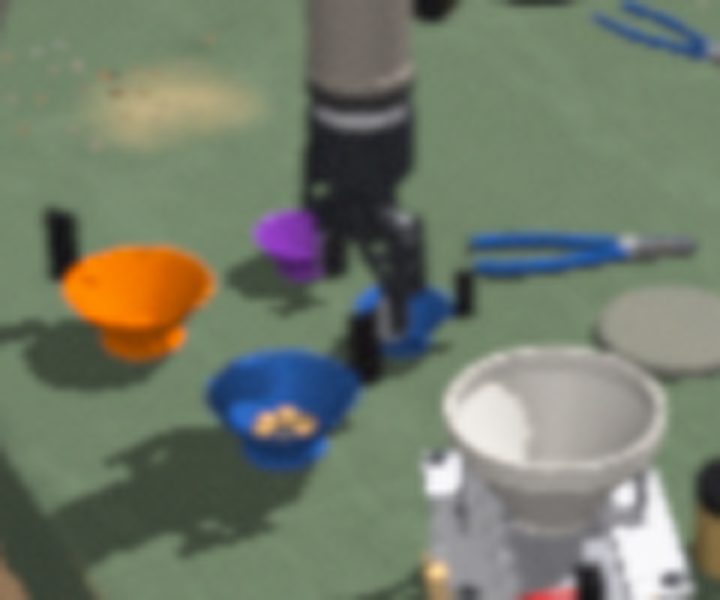

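```bash
python3 - <<'E'
from h import *
f=optics.grab_frame("scene")
for p in ([542,281,67],[542,281,54],[542,366,67],[542,366,54],[542,323.5,92],[542,323.5,48]): print(p,((proj(f,p)-[240,130])*6).round())
E
```

```text
[542, 281, 67] [385. 375.]
[542, 281, 54] [385. 390.]
[542, 366, 67] [335. 317.]
[542, 366, 54] [335. 332.]
[542, 323.5, 92] [359. 316.]
[542, 323.5, 48] [360. 368.]
```

```bash
python3 - <<'E'
from h import *
f=grab("scene","s5",(270,140,330,200),10)
for z in (54,67,80):
  for p in ((392,340),(335,275)): print(z,p,onz(f,240+p[0]/6,130+p[1]/6,z).round(1))
s=status.state();print(s['ee_pos'],s['joint_positions'].round(3)); from plan import *; print(fk(s['joint_positions'],P,S)[0])
E
```

```text
54 (392, 340) [574.9 337.8  54. ]
54 (335, 275) [575.4 438.9  54. ]
67 (392, 340) [566.4 319.6  67. ]
67 (335, 275) [566.9 419.5  67. ]
80 (392, 340) [557.8 301.4  80. ]
80 (335, 275) [558.3 400.2  80. ]
[542.69525144 323.77459623  71.58016169] [-0.448  0.592 -0.179  1.456  0.111  1.106 -2.171]
[549.81548894 322.24897973  71.61809483]
```

View pics/s5.png

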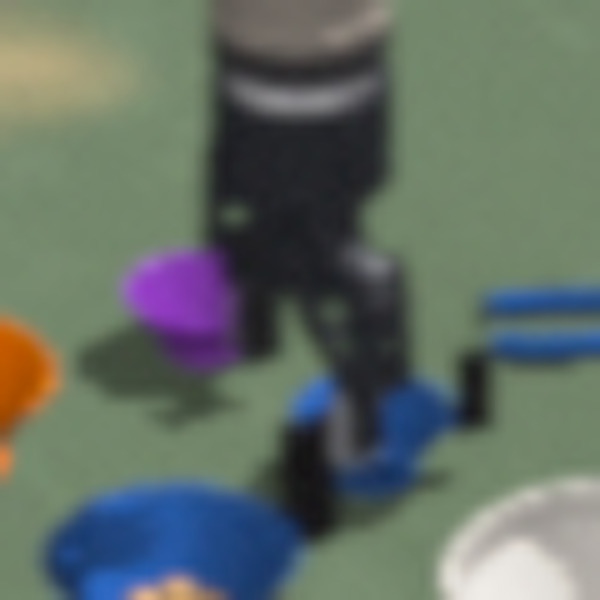

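```bash
python3 - <<'E'
from h import *
f=optics.grab_frame("top")
print(proj(f,[467,43+57,345]),"obs finger approx 299..311, 198")
for p in ([223.4,-501.7,196],[223.4,-501.7,267],[223.4+23,-501.7-52,209],[223.4-23,-501.7+52,209],):print(proj(f,p))
f=optics.grab_frame("scene")
for p in ([223.4,-501.7,196],[223.4,-501.7,267],[223.4+23,-501.7-52,209],[223.4-23,-501.7+52,209],):print(proj(f,p))
for n,c in(("scene",(290,260,370,330)),("top",(490,260,620,340))):
    im=cv2.imread(f"pics/{n}0.png")[c[1]:c[3],c[0]:c[2]]; cv2.imwrite(f"pics/z_{n}.png",cv2.resize(im,None,fx=6,fy=6,interpolation=cv2.INTER_CUBIC))
E
```

```text
[301.24141172 206.10441408] obs finger approx 299..311, 198
[514.87659064 293.04648994]
[525.42092113 292.56138194]
[533.94098467 284.14868431]
[499.38057851 301.84177137]
[321.78360956 327.47187779]
[322.00786217 308.94473266]
[338.97581354 335.05537939]
[305.44325714 313.77367224]
```

View pics/z_scene.png

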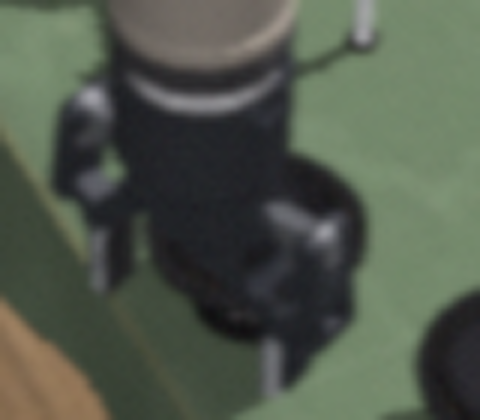

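View pics/z_top.png

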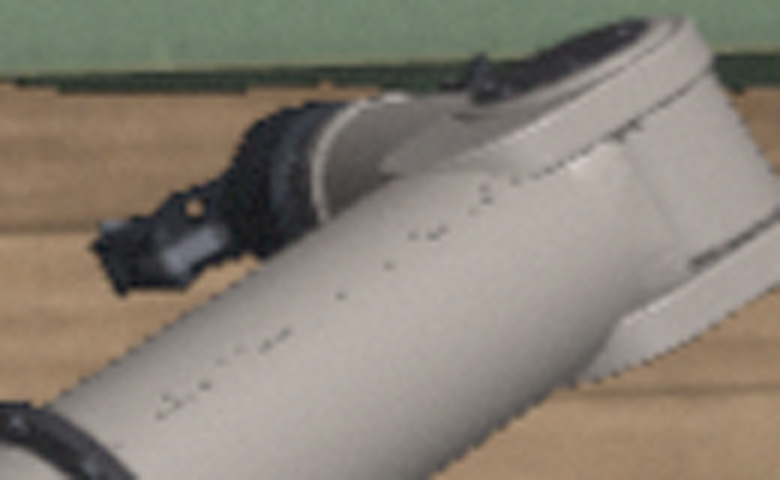

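```bash
python3 -m handwheel '[{"tx":0.0,"ty":0.0,"tz":0.0,"ax":0.0,"ay":0.0,"az":0.0,"fingers":0.35},{"tx":0.0,"ty":0.0,"tz":0.0,"ax":0.0,"ay":0.0,"az":0.0,"fingers":0.35},{"tx":0.0,"ty":0.0,"tz":0.0,"ax":0.0,"ay":0.0,"az":0.0,"fingers":0.35},{"tx":0.0,"ty":0.0,"tz":0.0,"ax":0.0,"ay":0.0,"az":0.0,"fingers":0.35},{"tx":0.0,"ty":0.0,"tz":0.0,"ax":0.0,"ay":0.0,"az":0.0,"fingers":0.35}]'; python3 - <<'E'
from h import *
f=grab("scene","s6",(270,140,330,200),10)
E
```

```text
time: 6.58
ee_pos: [541.9, 323.4, 70.5]
ee_rot: [0.724, -0.69, -0.001, 0.002]
contact_force: [0.2, -0.0, -0.1]
gripper_width: 29.7
```

View pics/s6.png

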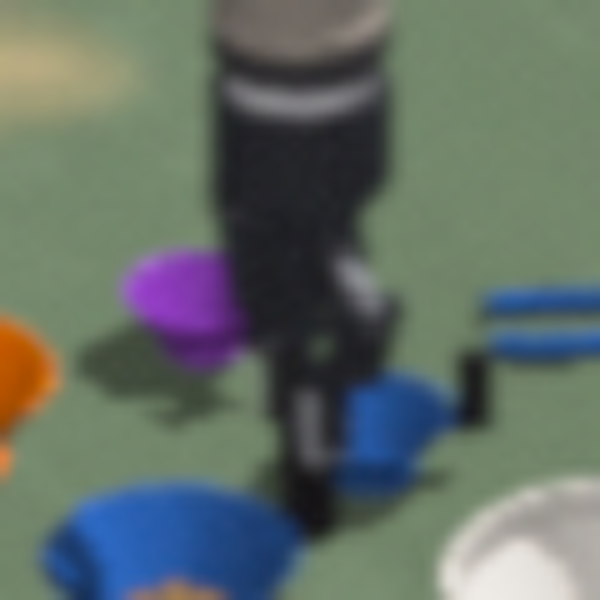

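```bash
python3 -m handwheel '[{"tx":0.0,"ty":-0.003,"tz":0.005,"ax":0.0,"ay":0.0,"az":0.0,"fingers":0.35},{"tx":0.0,"ty":0.0,"tz":0.005,"ax":0.0,"ay":0.0,"az":0.0,"fingers":0.35},{"tx":0.0,"ty":0.0,"tz":0.005,"ax":0.0,"ay":0.0,"az":0.0,"fingers":0.35},{"tx":0.0,"ty":0.0,"tz":0.0,"ax":0.0,"ay":0.0,"az":0.0,"fingers":0.35}]'; python3 - <<'E'
from h import *
f=grab("scene","s7",(270,140,330,200),10)
E
```

```text
time: 6.97
ee_pos: [543.8, 322.6, 53.5]
ee_rot: [0.724, -0.69, -0.001, 0.004]
contact_force: [-1.2, -0.7, 0.1]
gripper_width: 30.1
```

View pics/s7.png

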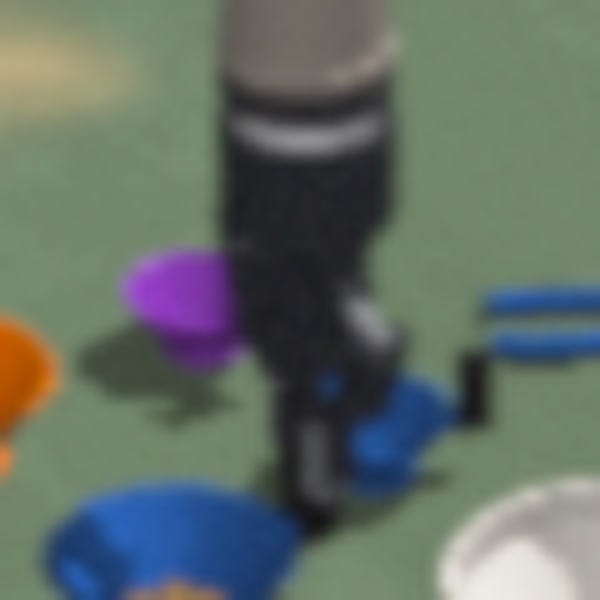

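```bash
python3 -m handwheel '[{"tx":0.0,"ty":0.0,"tz":0.0,"ax":0.0,"ay":0.0,"az":0.0,"fingers":0.0},{"tx":0.0,"ty":0.0,"tz":0.0,"ax":0.0,"ay":0.0,"az":0.0,"fingers":0.0},{"tx":0.0,"ty":0.0,"tz":0.0,"ax":0.0,"ay":0.0,"az":0.0,"fingers":0.0},{"tx":0.0,"ty":0.0,"tz":0.0,"ax":0.0,"ay":0.0,"az":0.0,"fingers":0.0},{"tx":0.0,"ty":0.0,"tz":0.0,"ax":0.0,"ay":0.0,"az":0.0,"fingers":0.0},{"tx":0.0,"ty":0.0,"tz":0.0,"ax":0.0,"ay":0.0,"az":0.0,"fingers":0.0}]'; python3 - <<'E'
from h import *
f=grab("scene","s8",(250,140,350,220),8)
E
```

```text
time: 7.52
ee_pos: [544.9, 323.7, 55.6]
ee_rot: [0.724, -0.69, -0.001, 0.002]
contact_force: [-0.5, 0.4, 0.4]
gripper_width: 10.4
```

View pics/s8.png

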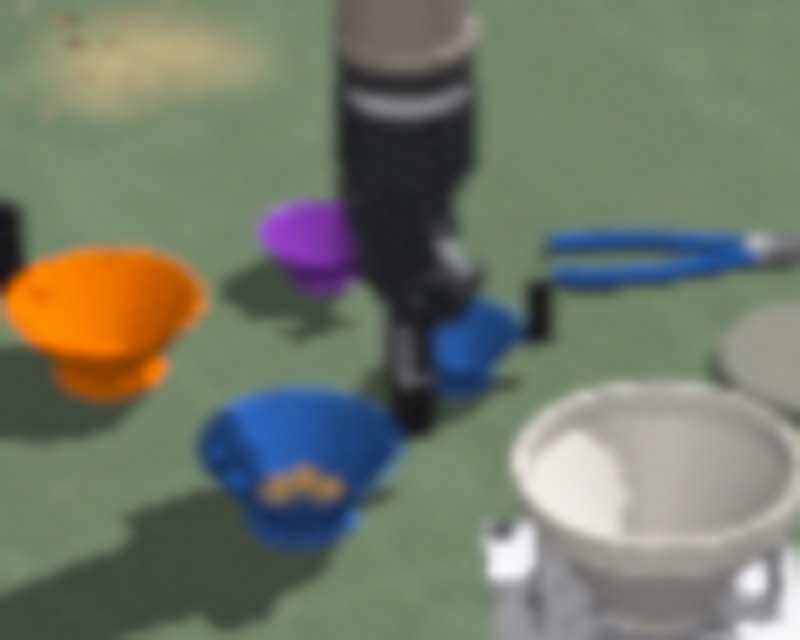

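```bash
python3 -m handwheel '[{"tx":0.0,"ty":0.0,"tz":-0.005,"ax":0.0,"ay":0.0,"az":0.0,"fingers":0.0},{"tx":0.0,"ty":0.0,"tz":-0.01,"ax":0.0,"ay":0.0,"az":0.0,"fingers":0.0},{"tx":0.0,"ty":0.0,"tz":-0.015,"ax":0.0,"ay":0.0,"az":0.0,"fingers":0.0},{"tx":0.0,"ty":0.0,"tz":-0.02,"ax":0.0,"ay":0.0,"az":0.0,"fingers":0.0},{"tx":0.0,"ty":0.0,"tz":-0.025,"ax":0.0,"ay":0.0,"az":0.0,"fingers":0.0},{"tx":0.0,"ty":0.0,"tz":-0.025,"ax":0.0,"ay":0.0,"az":0.0,"fingers":0.0},{"tx":0.0,"ty":0.0,"tz":-0.025,"ax":0.0,"ay":0.0,"az":0.0,"fingers":0.0},{"tx":0.0,"ty":0.0,"tz":-0.025,"ax":0.0,"ay":0.0,"az":0.0,"fingers":0.0},{"tx":0.0,"ty":0.0,"tz":-0.025,"ax":0.0,"ay":0.0,"az":0.0,"fingers":0.0},{"tx":0.0,"ty":0.0,"tz":-0.02,"ax":0.0,"ay":0.0,"az":0.0,"fingers":0.0},{"tx":0.0,"ty":0.0,"tz":-0.01,"ax":0.0,"ay":0.0,"az":0.0,"fingers":0.0},{"tx":0.0,"ty":0.0,"tz":0.0,"ax":0.0,"ay":0.0,"az":0.0,"fingers":0.0}]'; python3 - <<'E'
from h import *
f=grab("scene","s9",(250,100,350,220),5);grab("top","t9",(180,130,330,270),5)
s=status.state();print(s['ee_pos'],s['joint_positions'].round(3))
E
```

```text
time: 8.57
ee_pos: [547.0, 324.7, 264.1]
ee_rot: [0.724, -0.69, 0.0, -0.001]
contact_force: [0.2, 1.1, -2.1]
gripper_width: 10.6
[545.40650298 323.61448029 259.78441546] [-0.452  0.489 -0.185  1.149  0.086  1.516 -2.145]
```

View pics/s9.png

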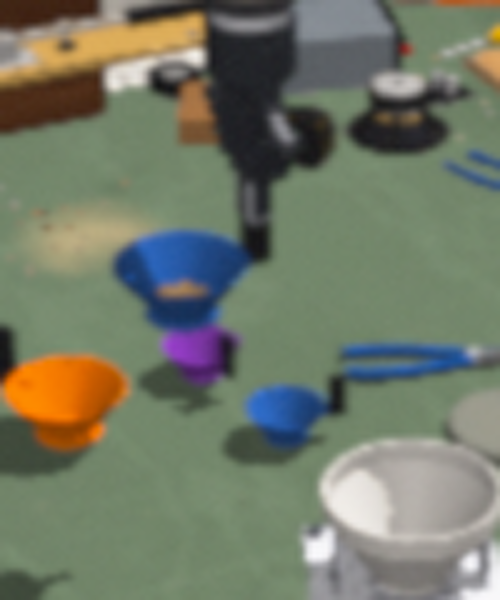

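View pics/t9.png

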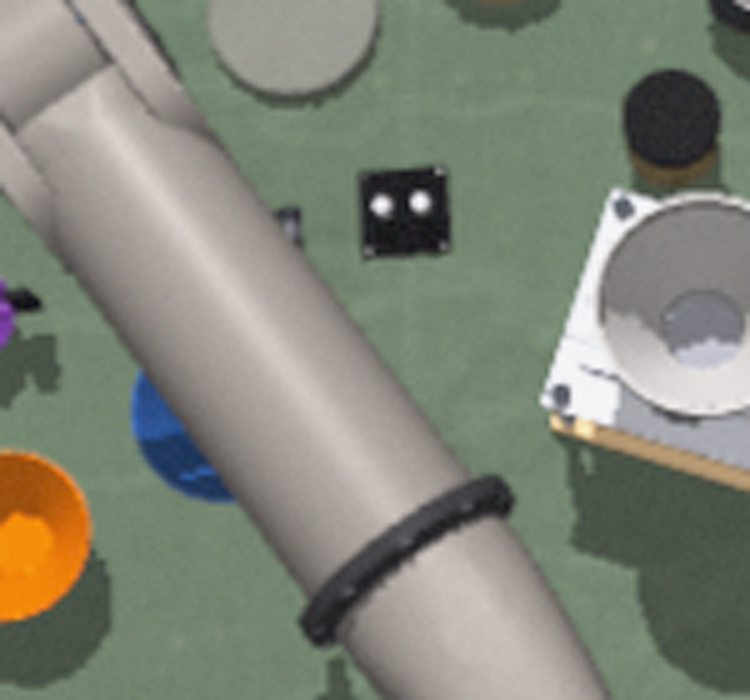

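```bash
python3 - <<'E'
from h import *
f=optics.grab_frame("scene");s=status.state();print(s['ee_pos'])
for dz in(0,10,20): print((proj(f,s['ee_pos']+[-69.6,-3,-7.6+dz])-[250,100])*5)
E
```

```text
[544.96507726 323.29824883 258.74146245]
[172.17216437 268.9859008 ]
[171.71422278 258.0849576 ]
[171.25353407 247.11862136]
```

```bash
cat > pour.py <<'E'
from plan import *
from h import rows,status
LX,LZ=125.6,7.6
def pp(yaw,t,off,h,sgn=-1):
    fx=np.array([np.cos(yaw),np.sin(yaw),0]);z=np.array([0,0,1.])
    ex=fx*np.cos(t)+z*np.sin(t); ez=-fx*np.sin(t)+z*np.cos(t)
    g=M+fx*off+z*h+LX*ex+LZ*ez; X=sgn*np.cross(ez,ex);Z=-ez
    return g,R.from_matrix(np.c_[X,np.cross(Z,X),Z])
H=lambda d:float(np.interp(d,[0,30,50,60,65,120],[75,52,35,27,24,24]))
OFF=20
E
python3 - <<'E'
from pour import *
q=status.state()['joint_positions']
x0=status.state()['ee_pos']
yaw=np.pi/2
for d in range(0,111,10):
    x,r=pp(yaw,np.radians(d),OFF,H(d)); q,e,a=ik(x,r,q); print(d,x.round(),e.round(1),a.round(1),q.round(2))
x,r=pp(yaw,0,OFF,H(0)); rows(x+[0,0,15],r,16)
E
```

```text
0 [547. 190. 265.] 0.0 0.0 [-0.07  0.38 -0.44  1.33  0.16  1.47 -0.49]
10 [547. 187. 279.] 0.0 0.0 [ 0.07  0.34 -0.45  1.37 -0.02  1.41 -0.35]
20 [547. 180. 292.] 0.0 0.0 [ 0.22  0.31 -0.46  1.41 -0.21  1.39 -0.18]
30 [547. 169. 303.] 0.0 0.0 [ 0.36  0.32 -0.47  1.45 -0.39  1.39 -0.02]
40 [547. 156. 312.] 0.0 0.0 [ 0.48  0.35 -0.48  1.48 -0.55  1.42  0.13]
50 [547. 139. 318.] 0.0 0.0 [ 0.59  0.4  -0.49  1.51 -0.68  1.47  0.27]
60 [547. 121. 322.] 0.0 0.0 [ 0.69  0.49 -0.5   1.54 -0.78  1.52  0.39]
70 [547. 100. 327.] 0.0 0.0 [ 0.76  0.58 -0.52  1.55 -0.86  1.58  0.48]
80 [547.  79. 331.] 0.0 0.0 [ 0.82  0.69 -0.54  1.55 -0.92  1.65  0.56]
90 [547.  57. 332.] 0.0 0.0 [ 0.86  0.81 -0.56  1.54 -0.97  1.71  0.62]
100 [547.  35. 328.] 0.0 0.0 [ 0.88  0.94 -0.58  1.54 -1.01  1.77  0.67]
110 [547.  14. 321.] 0.0 0.0 [ 0.9   1.07 -0.6   1.52 -1.05  1.83  0.71]
total rot 87.3 dist 135.0 const rot/row [ 0.0005  0.0001 -0.0952]
0 [ 0.0083  0.0003 -0.0013]
1 [ 0.0083  0.0011 -0.0013]
2 [ 0.0081  0.0019 -0.0013]
3 [ 0.0079  0.0026 -0.0013]
4 [ 0.0076  0.0034 -0.0013]
5 [ 0.0073  0.0041 -0.0013]
6 [ 0.0069  0.0048 -0.0013]
7 [ 0.0064  0.0054 -0.0013]
8 [ 0.0058  0.006  -0.0013]
9 [ 0.0052  0.0065 -0.0013]
10 [ 0.0046  0.007  -0.0013]
11 [ 0.0039  0.0074 -0.0013]
12 [ 0.0032  0.0077 -0.0013]
13 [ 0.0025  0.008  -0.0013]
14 [ 0.0017  0.0082 -0.0013]
15 [ 0.0009  0.0083 -0.0013]
```

Joint plan is comfortable. Transport with yaw.

```bash
python3 -m handwheel '[{"tx":0.008,"ty":0.0,"tz":-0.003,"ax":0.0,"ay":0.0,"az":-0.05,"fingers":0.0},{"tx":0.008,"ty":0.001,"tz":-0.003,"ax":0.0,"ay":0.0,"az":-0.1,"fingers":0.0},{"tx":0.008,"ty":0.002,"tz":-0.003,"ax":0.0,"ay":0.0,"az":-0.1,"fingers":0.0},{"tx":0.008,"ty":0.0025,"tz":-0.003,"ax":0.0,"ay":0.0,"az":-0.1,"fingers":0.0},{"tx":0.0075,"ty":0.0035,"tz":-0.003,"ax":0.0,"ay":0.0,"az":-0.1,"fingers":0.0},{"tx":0.007,"ty":0.004,"tz":-0.003,"ax":0.0,"ay":0.0,"az":-0.1,"fingers":0.0},{"tx":0.007,"ty":0.005,"tz":-0.003,"ax":0.0,"ay":0.0,"az":-0.1,"fingers":0.0},{"tx":0.0065,"ty":0.0055,"tz":0.0,"ax":0.0,"ay":0.0,"az":-0.1,"fingers":0.0},{"tx":0.006,"ty":0.006,"tz":0.0,"ax":0.0,"ay":0.0,"az":-0.1,"fingers":0.0},{"tx":0.005,"ty":0.0065,"tz":0.0,"ax":0.0,"ay":0.0,"az":-0.1,"fingers":0.0},{"tx":0.0045,"ty":0.007,"tz":0.0,"ax":0.0,"ay":0.0,"az":-0.1,"fingers":0.0},{"tx":0.004,"ty":0.0075,"tz":0.0,"ax":0.0,"ay":0.0,"az":-0.1,"fingers":0.0}]'; python3 - <<'E'
from pour import *
s=status.state();print(s['ee_pos'],s['joint_positions'].round(2))
x,r=pp(np.pi/2,0,OFF,H(0)); rows(x+[0,0,15],r,5)
E
```

```text
time: 9.72
ee_pos: [543.6, 223.5, 279.3]
ee_rot: [0.983, -0.183, -0.004, 0.003]
contact_force: [-1.0, 0.3, -3.0]
gripper_width: 10.5
[543.63008988 223.53618851 279.30340517] [-0.17  0.4  -0.38  1.25  0.14  1.52 -0.9 ]
total rot 21.1 dist 33.8 const rot/row [ 0.0011  0.0015 -0.0737]
0 [ 0.003   0.0061 -0.    ]
1 [ 0.0025  0.0063 -0.    ]
2 [ 0.0021  0.0064 -0.    ]
3 [ 0.0016  0.0066 -0.    ]
4 [ 0.0011  0.0067 -0.0001]
```

```bash
python3 -m handwheel '[{"tx":0.003,"ty":0.006,"tz":0.0,"ax":0.001,"ay":0.0015,"az":-0.08,"fingers":0.0},{"tx":0.0025,"ty":0.0065,"tz":0.0,"ax":0.001,"ay":0.0015,"az":-0.08,"fingers":0.0},{"tx":0.002,"ty":0.0065,"tz":0.0,"ax":0.001,"ay":0.0015,"az":-0.08,"fingers":0.0},{"tx":0.0015,"ty":0.0065,"tz":0.0,"ax":0.001,"ay":0.0015,"az":-0.06,"fingers":0.0},{"tx":0.001,"ty":0.0045,"tz":0.0,"ax":0.001,"ay":0.0015,"az":-0.04,"fingers":0.0},{"tx":0.0,"ty":0.0,"tz":0.0,"ax":0.0,"ay":0.0,"az":0.0,"fingers":0.0},{"tx":0.0,"ty":0.0,"tz":0.0,"ax":0.0,"ay":0.0,"az":0.0,"fingers":0.0}]'; python3 - <<'E'
from pour import *
from h import *
s=status.state();print(s['ee_pos'],s['ee_rot'],s['joint_positions'].round(2))
f=grab("scene","s10",(260,110,380,230),5);grab("top","t10",(220,120,400,260),4)
E
```

```text
time: 10.3
ee_pos: [547.0, 192.2, 280.0]
ee_rot: [1.0, -0.018, 0.001, -0.0]
contact_force: [0.1, 1.4, -2.5]
gripper_width: 10.4
[546.95742653 192.20744079 280.01659286] [ 9.99843146e-01 -1.77027285e-02  5.14098101e-04 -1.80885327e-04] [-0.08  0.38 -0.43  1.28  0.16  1.51 -0.52]
```

View pics/s10.png

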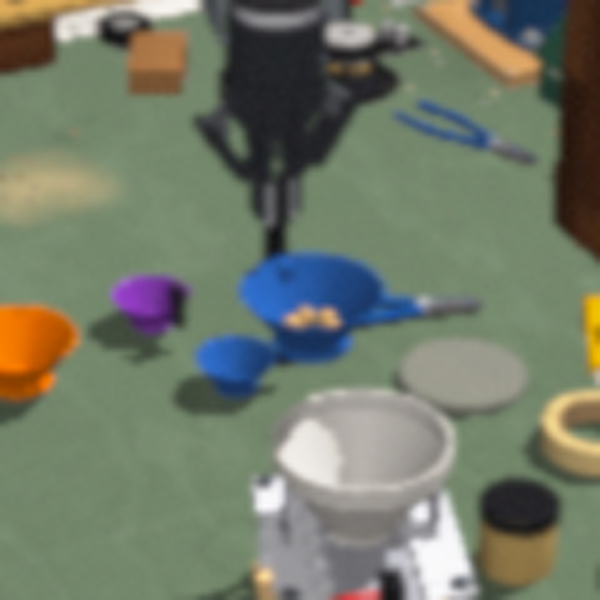

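View pics/t10.png

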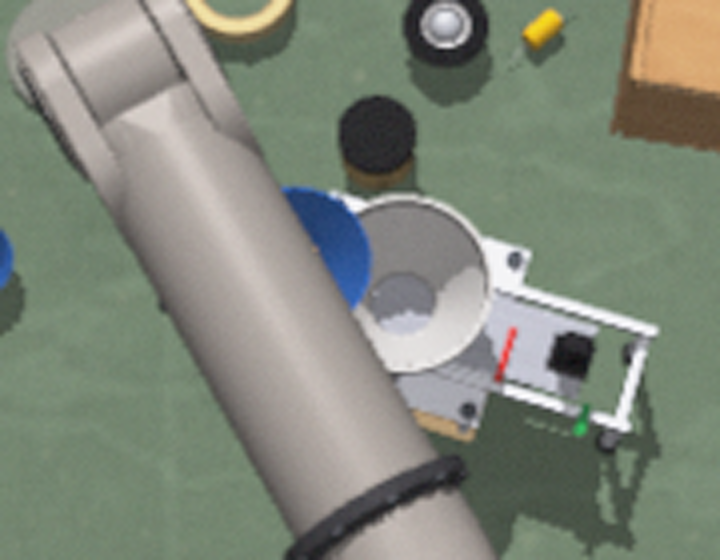

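```bash
python3 - <<'E'
from pour import *
from h import *
f=optics.grab_frame("top");s=status.state()
print("lip obs",onz(f,220+372/4-.4,120+260/4-.4,s['ee_pos'][2]-7.6),"pred y",s['ee_pos'][1]-125.6)
x0=s['ee_pos'];r0=R.from_quat(s['ee_rot'])
st=(x0,r0)
for d0 in (12,24,36,48,60):
    pass
# path rows of 6deg up to 60
prev=pp(np.pi/2,0,OFF,H(0)+15); 
for d in range(6,103,6):
    hh=H(d)+15*max(0,1-d/30); x,r=pp(np.pi/2,np.radians(d),OFF,hh); dx=prev[1].inv().apply(x-prev[0])/1000; w=(prev[1].inv()*r).as_rotvec(); print(d,dx.round(4),w.round(3),x.round(0)); prev=(x,r)
x,r=pp(np.pi/2,0,OFF,H(0)+15); print("corr",r0.inv().apply(x-x0)/1000,(r0.inv()*r).as_rotvec())
E
```

```text
lip obs [542.64029874  68.00307154 273.40741316] pred y 67.76813039479927
6 [ 0.      0.0015 -0.0055] [ 0.105 -0.     0.   ] [547. 188. 285.]
12 [ 0.      0.0023 -0.0055] [0.105 0.    0.   ] [547. 186. 290.]
18 [ 0.      0.0031 -0.0057] [ 0.105 -0.    -0.   ] [547. 181. 295.]
24 [ 0.      0.0038 -0.0059] [0.105 0.    0.   ] [547. 176. 300.]
30 [ 0.      0.0046 -0.0061] [ 0.105 -0.    -0.   ] [547. 169. 303.]
36 [ 0.      0.004  -0.0087] [ 0.105 -0.     0.   ] [547. 161. 309.]
42 [ 0.      0.0045 -0.009 ] [0.105 0.    0.   ] [547. 153. 313.]
48 [ 0.      0.0049 -0.0093] [ 0.105 -0.    -0.   ] [547. 143. 317.]
54 [ 0.      0.0051 -0.0098] [ 0.105 -0.     0.   ] [547. 132. 320.]
60 [ 0.      0.0054 -0.0103] [ 0.105  0.    -0.   ] [547. 121. 322.]
66 [ 0.      0.0041 -0.0116] [ 0.105  0.    -0.   ] [547. 108. 324.]
72 [ 0.      0.0015 -0.0131] [0.105 0.    0.   ] [547.  96. 328.]
78 [ 0.      0.0015 -0.0131] [0.105 0.    0.   ] [547.  83. 330.]
84 [ 0.      0.0015 -0.0131] [ 0.105  0.    -0.   ] [547.  70. 332.]
90 [ 0.      0.0015 -0.0131] [ 0.105 -0.    -0.   ] [547.  57. 332.]
96 [ 0.      0.0015 -0.0131] [ 0.105 -0.    -0.   ] [547.  44. 330.]
102 [ 0.      0.0015 -0.0131] [ 0.105 -0.    -0.   ] [547.  31. 327.]
corr [-0.00037558  0.00348438  0.00140151] [-0.00133956 -0.00288292 -0.03330721]
```

```bash
python3 -m handwheel '[{"tx":0.0,"ty":0.002,"tz":-0.005,"ax":0.05,"ay":0.0,"az":-0.01,"fingers":0.0},{"tx":0.0,"ty":0.0025,"tz":-0.0055,"ax":0.1,"ay":0.0,"az":-0.01,"fingers":0.0},{"tx":0.0,"ty":0.003,"tz":-0.0055,"ax":0.105,"ay":0.0,"az":-0.01,"fingers":0.0},{"tx":0.0,"ty":0.0035,"tz":-0.0055,"ax":0.105,"ay":0.0,"az":0.0,"fingers":0.0},{"tx":0.0,"ty":0.004,"tz":-0.006,"ax":0.105,"ay":0.0,"az":0.0,"fingers":0.0},{"tx":0.0,"ty":0.0045,"tz":-0.006,"ax":0.105,"ay":0.0,"az":0.0,"fingers":0.0},{"tx":0.0,"ty":0.004,"tz":-0.008,"ax":0.1,"ay":0.0,"az":0.0,"fingers":0.0},{"tx":0.0,"ty":0.0035,"tz":-0.007,"ax":0.08,"ay":0.0,"az":0.0,"fingers":0.0},{"tx":0.0,"ty":0.002,"tz":-0.004,"ax":0.05,"ay":0.0,"az":0.0,"fingers":0.0},{"tx":0.0,"ty":0.0,"tz":0.0,"ax":0.0,"ay":0.0,"az":0.0,"fingers":0.0},{"tx":0.0,"ty":0.0,"tz":0.0,"ax":0.0,"ay":0.0,"az":0.0,"fingers":0.0}]'; cat > chk.py <<'E'
from pour import *
from h import *
import sys
s=status.state();r0=R.from_quat(s['ee_rot']);z=r0.apply([0,0,1]);yv=r0.apply([0,-1,0])  # cup ez=-z, ex = -tool y (sgn -1)
ex=r0.apply([0,-1,0]); ez=-z
lip=s['ee_pos']-LX*ex-LZ*ez
print("t",s['time'],"tilt",np.degrees(np.arccos(ez[2])).round(1),"pos",s['ee_pos'].round(1),"lip rel mouth",(lip-M).round(1),"w",round(s['gripper_width'],1),s['joint_positions'].round(2))
n=sys.argv[1]
grab("scene","s"+n,(270,110,380,230),5);grab("top","t"+n,(240,130,400,250),4)
E
python3 chk.py 11
```

```text
time: 11.37
ee_pos: [547.3, 146.7, 317.4]
ee_rot: [0.921, -0.002, 0.004, -0.389]
contact_force: [-0.0, 2.5, -2.6]
gripper_width: 10.8
t 11.3667 tilt 45.8 pos [547.3 146.7 317.4] lip rel mouth [ 0.6 20.3 40. ] w 10.8 [ 0.56  0.38 -0.5   1.49 -0.63  1.42  0.22]
```

View pics/s11.png

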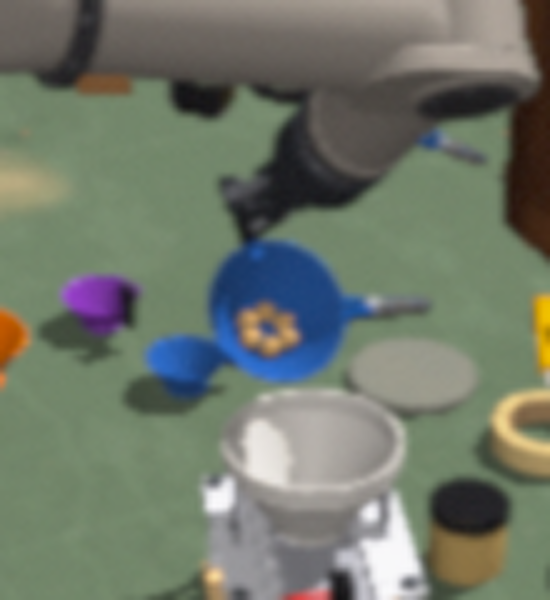

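```bash
python3 -m handwheel '[{"tx":0.0,"ty":0.003,"tz":-0.0045,"ax":0.05,"ay":0.0,"az":0.0,"fingers":0.0},{"tx":0.0,"ty":0.003,"tz":-0.0045,"ax":0.05,"ay":0.0,"az":0.0,"fingers":0.0},{"tx":0.0,"ty":0.003,"tz":-0.0045,"ax":0.05,"ay":0.0,"az":0.0,"fingers":0.0},{"tx":0.0,"ty":0.003,"tz":-0.005,"ax":0.05,"ay":0.0,"az":0.0,"fingers":0.0},{"tx":0.0,"ty":0.003,"tz":-0.005,"ax":0.05,"ay":0.0,"az":0.0,"fingers":0.0},{"tx":0.0,"ty":0.002,"tz":-0.005,"ax":0.05,"ay":0.0,"az":0.0,"fingers":0.0},{"tx":0.0,"ty":0.0005,"tz":-0.0045,"ax":0.035,"ay":0.0,"az":0.0,"fingers":0.0},{"tx":0.0,"ty":0.0005,"tz":-0.0045,"ax":0.035,"ay":0.0,"az":0.0,"fingers":0.0},{"tx":0.0,"ty":0.0,"tz":0.0,"ax":0.0,"ay":0.0,"az":0.0,"fingers":0.0},{"tx":0.0,"ty":0.0,"tz":0.0,"ax":0.0,"ay":0.0,"az":0.0,"fingers":0.0},{"tx":0.0,"ty":0.0,"tz":0.0,"ax":0.0,"ay":0.0,"az":0.0,"fingers":0.0}]'; python3 chk.py 12
```

```text
time: 12.38
ee_pos: [547.0, 107.5, 326.1]
ee_rot: [0.833, 0.002, 0.005, -0.553]
contact_force: [0.6, -0.4, -1.6]
gripper_width: 10.7
t 12.3833 tilt 67.1 pos [547.  107.5 326.1] lip rel mouth [ 1.3 21.4 25.5] w 10.7 [ 0.75  0.55 -0.53  1.53 -0.85  1.54  0.47]
```

View pics/s12.png

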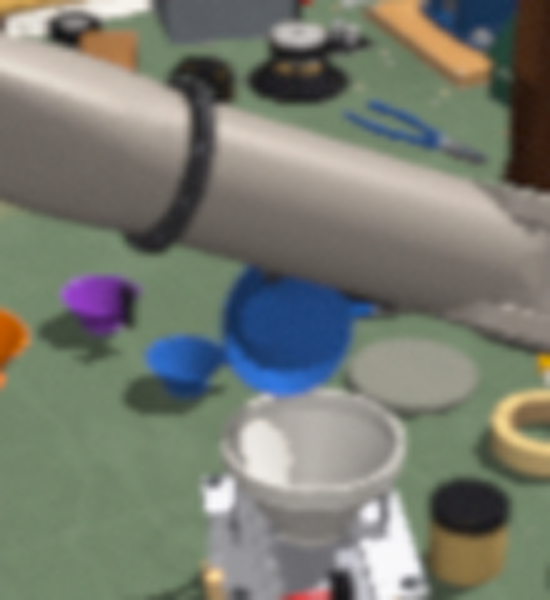

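View pics/t12.png

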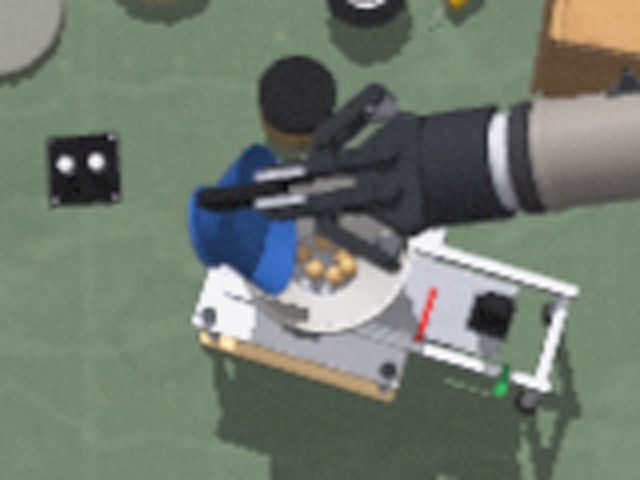

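```bash
python3 -m handwheel '[{"tx":0.0,"ty":0.0005,"tz":-0.0065,"ax":0.052,"ay":0.0,"az":0.0,"fingers":0.0},{"tx":0.0,"ty":0.0005,"tz":-0.0065,"ax":0.052,"ay":0.0,"az":0.0,"fingers":0.0},{"tx":0.0,"ty":0.0005,"tz":-0.0065,"ax":0.052,"ay":0.0,"az":0.0,"fingers":0.0},{"tx":0.0,"ty":0.0005,"tz":-0.0065,"ax":0.052,"ay":0.0,"az":0.0,"fingers":0.0},{"tx":0.0,"ty":0.0005,"tz":-0.0065,"ax":0.052,"ay":0.0,"az":0.0,"fingers":0.0},{"tx":0.0,"ty":0.0005,"tz":-0.0065,"ax":0.052,"ay":0.0,"az":0.0,"fingers":0.0},{"tx":0.0,"ty":0.0005,"tz":-0.0065,"ax":0.052,"ay":0.0,"az":0.0,"fingers":0.0},{"tx":0.0,"ty":0.0,"tz":0.0,"ax":0.0,"ay":0.0,"az":0.0,"fingers":0.0},{"tx":0.0,"ty":0.0,"tz":0.0,"ax":0.0,"ay":0.0,"az":0.0,"fingers":0.0},{"tx":0.0,"ty":0.0,"tz":0.0,"ax":0.0,"ay":0.0,"az":0.0,"fingers":0.0},{"tx":0.0,"ty":0.0,"tz":0.0,"ax":0.0,"ay":0.0,"az":0.0,"fingers":0.0}]'; python3 chk.py 13
```

```text
time: 13.4
ee_pos: [546.7, 62.6, 333.9]
ee_rot: [0.72, 0.003, 0.005, -0.694]
contact_force: [-0.2, 0.4, -1.6]
gripper_width: 10.3
t 13.4 tilt 87.9 pos [546.7  62.6 333.9] lip rel mouth [ 1.3 21.3 26.1] w 10.3 [ 0.86  0.78 -0.56  1.53 -0.98  1.68  0.62]
```

View pics/s13.png

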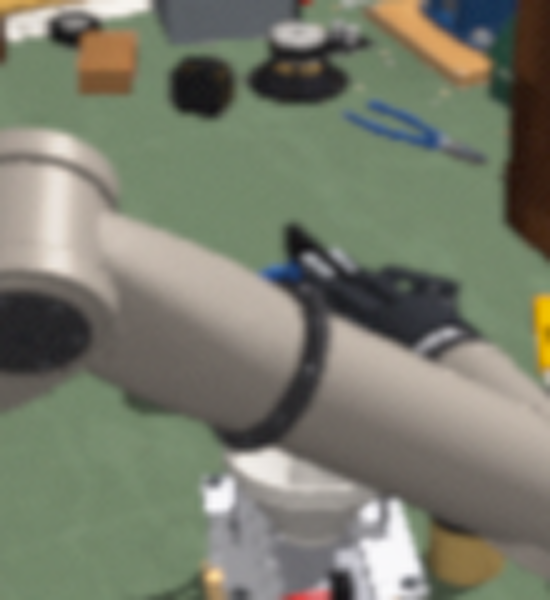

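View pics/t13.png

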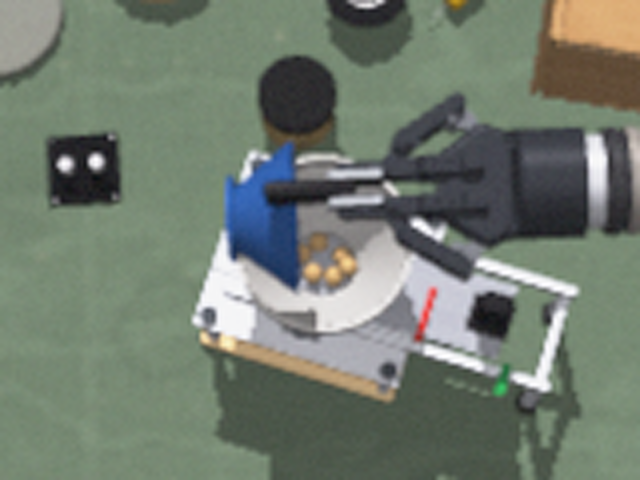

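```bash
python3 - <<'E'
from pour import *
s=status.state(); prev=(s['ee_pos'],R.from_quat(s['ee_rot']))
for d in list(range(82,0,-6))+[0]:
    x,r=pp(np.pi/2,np.radians(d),21,H(d)+20*max(0,1-d/60)); dx=prev[1].inv().apply(x-prev[0])/1000; w=(prev[1].inv()*r).as_rotvec(); print(d,dx.round(4),w.round(3),x.round(0)); prev=(x,r)
E
```

```text
82 [-0.      0.0017  0.0129] [-0.103 -0.003  0.01 ] [547.  75. 331.]
76 [-0.     -0.0001  0.0132] [-0.105  0.     0.   ] [547.  88. 330.]
70 [-0.     -0.0001  0.0132] [-0.105  0.    -0.   ] [547. 101. 327.]
64 [-0.     -0.0007  0.013 ] [-0.105  0.     0.   ] [547. 114. 323.]
58 [-0.     -0.0043  0.0111] [-0.105 -0.    -0.   ] [547. 125. 322.]
52 [-0.     -0.0059  0.0096] [-0.105  0.     0.   ] [547. 137. 322.]
46 [-0.     -0.0056  0.0089] [-0.105 -0.    -0.   ] [547. 147. 321.]
40 [-0.     -0.0052  0.0082] [-0.105 -0.    -0.   ] [547. 157. 319.]
34 [-0.     -0.0047  0.0077] [-0.105  0.     0.   ] [547. 165. 316.]
28 [-0.     -0.004   0.0074] [-0.105  0.     0.   ] [547. 173. 312.]
22 [-0.     -0.0032  0.0073] [-0.105  0.     0.   ] [547. 179. 307.]
16 [-0.     -0.0026  0.0071] [-0.105 -0.    -0.   ] [547. 184. 301.]
10 [-0.     -0.0019  0.0068] [-0.105  0.    -0.   ] [547. 188. 295.]
4 [-0.     -0.0013  0.0067] [-0.105  0.     0.   ] [547. 190. 289.]
0 [-0.     -0.0005  0.0044] [-0.07  0.    0.  ] [547. 191. 285.]
```

```bash
python3 -m handwheel '[{"tx":0.0,"ty":0.0015,"tz":0.0125,"ax":-0.103,"ay":-0.003,"az":0.01,"fingers":0.0},{"tx":0.0,"ty":0.0,"tz":0.0132,"ax":-0.105,"ay":0.0,"az":0.0,"fingers":0.0},{"tx":0.0,"ty":0.0,"tz":0.0132,"ax":-0.105,"ay":0.0,"az":0.0,"fingers":0.0},{"tx":0.0,"ty":-0.001,"tz":0.013,"ax":-0.105,"ay":0.0,"az":0.0,"fingers":0.0},{"tx":0.0,"ty":-0.0045,"tz":0.011,"ax":-0.105,"ay":0.0,"az":0.0,"fingers":0.0},{"tx":0.0,"ty":-0.006,"tz":0.0095,"ax":-0.105,"ay":0.0,"az":0.0,"fingers":0.0},{"tx":0.0,"ty":-0.0055,"tz":0.009,"ax":-0.105,"ay":0.0,"az":0.0,"fingers":0.0},{"tx":0.0,"ty":-0.005,"tz":0.008,"ax":-0.105,"ay":0.0,"az":0.0,"fingers":0.0},{"tx":0.0,"ty":-0.0045,"tz":0.0075,"ax":-0.105,"ay":0.0,"az":0.0,"fingers":0.0},{"tx":0.0,"ty":-0.004,"tz":0.0075,"ax":-0.105,"ay":0.0,"az":0.0,"fingers":0.0},{"tx":0.0,"ty":-0.003,"tz":0.007,"ax":-0.105,"ay":0.0,"az":0.0,"fingers":0.0},{"tx":0.0,"ty":-0.0025,"tz":0.007,"ax":-0.105,"ay":0.0,"az":0.0,"fingers":0.0}]'; python3 - <<'E'
from pour import *
s=status.state();print(s['joint_positions'].round(2))
rows(np.array([500,300,290.]),down(np.radians(0)),5)
E
```

```text
time: 14.5
ee_pos: [545.9, 183.6, 303.2]
ee_rot: [0.991, -0.0, 0.0, -0.136]
contact_force: [-0.5, 0.2, -3.0]
gripper_width: 10.6
[ 0.16  0.32 -0.46  1.34 -0.12  1.43 -0.27]
total rot 15.7 dist 125.8 const rot/row [-0.0547 -0.0001 -0.0001]
0 [-0.0092 -0.0217  0.0088]
1 [-0.0092 -0.0221  0.0076]
2 [-0.0092 -0.0225  0.0064]
3 [-0.0092 -0.0228  0.0052]
4 [-0.0092 -0.0231  0.0039]
```

```bash
python3 -m handwheel '[{"tx":-0.009,"ty":-0.0215,"tz":0.009,"ax":-0.05,"ay":0.0,"az":0.0,"fingers":0.0},{"tx":-0.011,"ty":-0.0225,"tz":0.0075,"ax":-0.05,"ay":0.0,"az":0.0,"fingers":0.0},{"tx":-0.011,"ty":-0.0225,"tz":0.0065,"ax":-0.05,"ay":0.0,"az":0.0,"fingers":0.0},{"tx":-0.011,"ty":-0.023,"tz":0.005,"ax":-0.04,"ay":0.0,"az":0.0,"fingers":0.0},{"tx":-0.011,"ty":-0.023,"tz":0.01,"ax":-0.02,"ay":0.0,"az":0.0,"fingers":0.0},{"tx":-0.011,"ty":-0.02,"tz":0.02,"ax":0.0,"ay":0.0,"az":0.0,"fingers":0.0},{"tx":-0.008,"ty":-0.02,"tz":0.025,"ax":0.0,"ay":0.0,"az":0.0,"fingers":0.0},{"tx":-0.004,"ty":-0.015,"tz":0.025,"ax":0.0,"ay":0.0,"az":0.0,"fingers":0.0},{"tx":0.0,"ty":-0.005,"tz":0.025,"ax":0.0,"ay":0.0,"az":0.0,"fingers":0.0},{"tx":0.0,"ty":0.0,"tz":0.02,"ax":0.0,"ay":0.0,"az":0.0,"fingers":0.0},{"tx":0.0,"ty":0.0,"tz":0.0,"ax":0.0,"ay":0.0,"az":0.0,"fingers":0.0},{"tx":0.0,"ty":0.0,"tz":0.0,"ax":0.0,"ay":0.0,"az":0.0,"fingers":0.0}]'; python3 - <<'E'
from pour import *
s=status.state();print(s['joint_positions'].round(2))
rows(np.array([s['ee_pos'][0],s['ee_pos'][1],60.]),down(np.radians(0)),6)
from h import *
grab("scene","s14",(230,110,390,230),5);grab("top","t14",(200,130,400,270),4)
E
```

```text
time: 15.5
ee_pos: [469.1, 366.7, 172.5]
ee_rot: [0.999, -0.0, -0.003, -0.033]
contact_force: [-0.1, 0.2, -1.0]
gripper_width: 10.6
[-0.31  0.45 -0.5   1.47  0.17  1.23 -0.82]
total rot 3.8 dist 112.5 const rot/row [-0.011   0.001  -0.0001]
0 [0.0001 0.0012 0.0187]
1 [0.0001 0.001  0.0187]
2 [0.0001 0.0008 0.0187]
3 [0.0001 0.0006 0.0187]
4 [0.     0.0004 0.0187]
5 [0.     0.0002 0.0188]
```

View pics/s14.png

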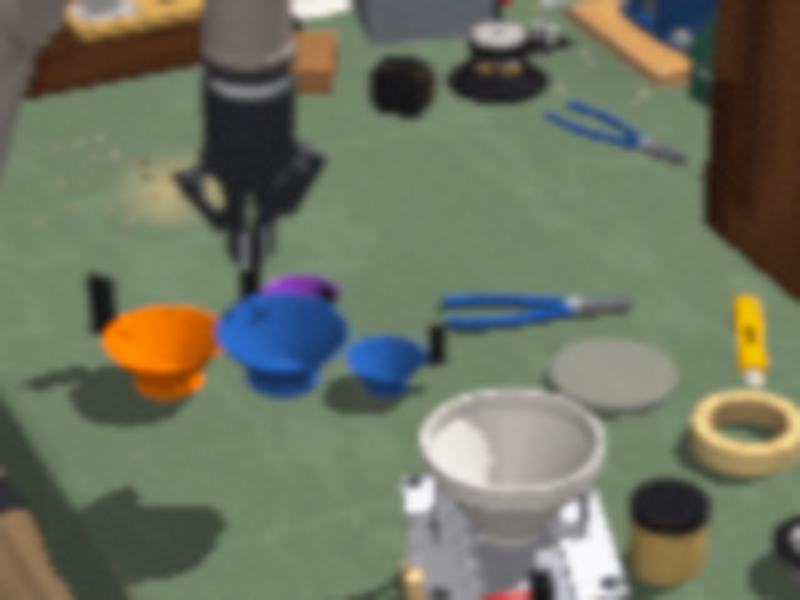

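View pics/t14.png

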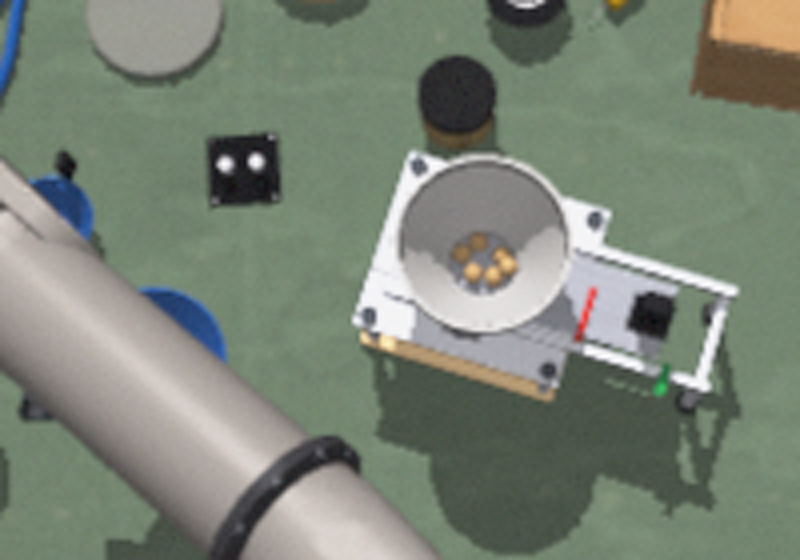

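```bash
python3 -m handwheel '[{"tx":0.0,"ty":0.001,"tz":0.02,"ax":-0.016,"ay":0.0,"az":0.0,"fingers":0.0},{"tx":0.0,"ty":0.001,"tz":0.025,"ax":-0.016,"ay":0.0,"az":0.0,"fingers":0.0},{"tx":0.0,"ty":0.0,"tz":0.025,"ax":-0.016,"ay":0.0,"az":0.0,"fingers":0.0},{"tx":0.0,"ty":0.0,"tz":0.02,"ax":-0.016,"ay":0.0,"az":0.0,"fingers":0.0},{"tx":0.0,"ty":0.0,"tz":0.012,"ax":0.0,"ay":0.0,"az":0.0,"fingers":0.0},{"tx":0.0,"ty":0.0,"tz":0.0,"ax":0.0,"ay":0.0,"az":0.0,"fingers":0.0},{"tx":0.0,"ty":0.0,"tz":0.0,"ax":0.0,"ay":0.0,"az":0.0,"fingers":0.0},{"tx":0.0,"ty":0.0,"tz":0.0,"ax":0.0,"ay":0.0,"az":0.0,"fingers":0.0}]'
```

```text
time: 16.27
ee_pos: [472.3, 369.5, 73.3]
ee_rot: [1.0, -0.001, 0.0, -0.003]
contact_force: [-1.4, 0.4, -1.3]
gripper_width: 10.5
```

```bash
python3 -m handwheel '[{"tx":0.0,"ty":0.0,"tz":0.007,"ax":0.0,"ay":0.0,"az":0.0,"fingers":0.0},{"tx":0.0,"ty":0.0,"tz":0.005,"ax":-0.003,"ay":0.0,"az":0.0,"fingers":0.0},{"tx":0.0,"ty":0.0,"tz":0.003,"ax":-0.003,"ay":0.0,"az":0.0,"fingers":0.0},{"tx":0.0,"ty":0.0,"tz":0.0,"ax":0.0,"ay":0.0,"az":0.0,"fingers":0.0},{"tx":0.0,"ty":0.0,"tz":0.0,"ax":0.0,"ay":0.0,"az":0.0,"fingers":0.0}]'; python3 - <<'E'
from h import *
s=status.state();print(s['ee_pos'],s['contact_force'])
grab("scene","s15",(250,140,350,220),8)
E
```

```text
time: 16.68
ee_pos: [470.7, 368.6, 55.9]
ee_rot: [1.0, -0.001, -0.001, 0.002]
contact_force: [-0.2, -0.0, -1.9]
gripper_width: 10.9
[470.6738532  368.64805484  55.91953419] [-0.23933074 -0.02868288 -1.90834448]
```

View pics/s15.png

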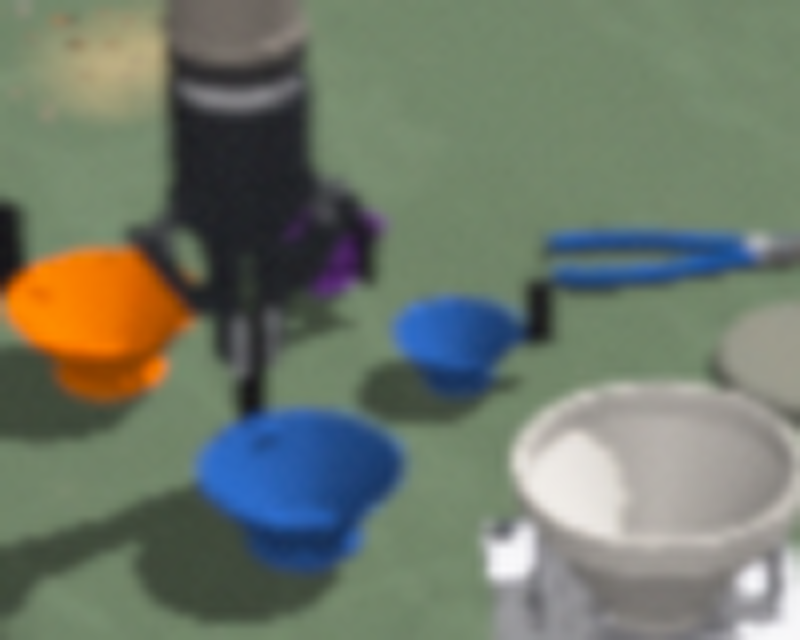

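```bash
python3 -m handwheel '[{"tx":0.0,"ty":0.0,"tz":0.001,"ax":-0.002,"ay":0.0,"az":0.0,"fingers":0.0},{"tx":0.0,"ty":0.0,"tz":0.001,"ax":-0.002,"ay":0.0,"az":0.0,"fingers":0.0},{"tx":0.0,"ty":0.0,"tz":0.0,"ax":0.0,"ay":0.0,"az":0.0,"fingers":0.0},{"tx":0.0,"ty":0.0,"tz":0.0,"ax":0.0,"ay":0.0,"az":0.0,"fingers":0.0},{"tx":0.0,"ty":0.0,"tz":0.0,"ax":0.0,"ay":0.0,"az":0.0,"fingers":0.0}]'
```

```text
time: 17.15
ee_pos: [470.7, 369.5, 55.3]
ee_rot: [1.0, -0.001, -0.001, 0.003]
contact_force: [-1.6, -0.5, 4.8]
gripper_width: 10.8
```

Contact with the table (force turned up). Release to a moderate opening and rise.

```bash
python3 -m handwheel '[{"tx":0.0,"ty":0.0,"tz":-0.001,"ax":0.0,"ay":0.0,"az":0.0,"fingers":0.0},{"tx":0.0,"ty":0.0,"tz":0.0,"ax":0.0,"ay":0.0,"az":0.0,"fingers":0.5},{"tx":0.0,"ty":0.0,"tz":0.0,"ax":0.0,"ay":0.0,"az":0.0,"fingers":0.5},{"tx":0.0,"ty":0.0,"tz":0.0,"ax":0.0,"ay":0.0,"az":0.0,"fingers":0.5},{"tx":0.0,"ty":0.0,"tz":0.0,"ax":0.0,"ay":0.0,"az":0.0,"fingers":0.5},{"tx":0.0,"ty":0.0,"tz":-0.01,"ax":0.0,"ay":0.0,"az":0.0,"fingers":0.5},{"tx":0.0,"ty":0.0,"tz":-0.02,"ax":0.0,"ay":0.0,"az":0.0,"fingers":0.5},{"tx":0.0,"ty":0.0,"tz":-0.03,"ax":0.0,"ay":0.0,"az":0.0,"fingers":0.5},{"tx":0.0,"ty":0.0,"tz":-0.04,"ax":0.0,"ay":0.0,"az":0.0,"fingers":0.5},{"tx":0.0,"ty":0.0,"tz":-0.04,"ax":0.0,"ay":0.0,"az":0.0,"fingers":0.5},{"tx":0.0,"ty":0.0,"tz":-0.04,"ax":0.0,"ay":0.0,"az":0.0,"fingers":0.5},{"tx":0.0,"ty":0.0,"tz":-0.04,"ax":0.0,"ay":0.0,"az":0.0,"fingers":0.5}]'; python3 - <<'E'
from h import *
from plan import *
grab("scene","s16",(250,140,350,220),8)
s=status.state();q=s['joint_positions'];print(q.round(2),s['ee_pos'])
# gate grip options
for a in (-110,70,-20,160):
    for x in ([498.8,-87.3,300],[498.8,-87.3,124],[473.8,-156,124]):
        qq,e,an=ik(np.array(x),down(np.radians(a)),q); print(a,x,e.round(1),an.round(1),qq.round(2))
E
```

```text
time: 18.15
ee_pos: [470.8, 370.1, 278.0]
ee_rot: [1.0, -0.001, -0.001, 0.003]
contact_force: [0.9, 1.1, 0.3]
gripper_width: 42.6
[-0.39  0.43 -0.49  1.2   0.2   1.54 -0.84] [473.8351403  373.47983842 287.53764281]
-110 [498.8, -87.3, 300] 0.0 0.0 [ 0.1   0.2   0.04  1.45 -0.01  1.49 -1.77]
-110 [498.8, -87.3, 124] 0.0 0.0 [ 0.07  0.29  0.09  1.77 -0.03  1.08 -1.75]
-110 [473.8, -156, 124] 0.0 0.0 [ 0.18  0.28  0.13  1.79 -0.04  1.08 -1.59]
70 [498.8, -87.3, 300] 0.0 0.0 [ 0.41  0.21 -0.33  1.45  0.07  1.5   1.3 ]
70 [498.8, -87.3, 124] 0.0 0.0 [ 0.58  0.33 -0.56  1.77  0.2   1.1   1.18]
70 [473.8, -156, 124] 0.0 0.0 [ 0.67  0.31 -0.48  1.79  0.16  1.09  1.36]
-20 [498.8, -87.3, 300] 0.0 0.0 [ 0.25  0.2  -0.13  1.45  0.03  1.5  -0.23]
-20 [498.8, -87.3, 124] 0.0 0.0 [ 0.29  0.3  -0.19  1.77  0.06  1.08 -0.26]
-20 [473.8, -156, 124] 0.0 0.0 [ 0.4   0.28 -0.14  1.79  0.04  1.08 -0.1 ]
160 [498.8, -87.3, 300] 0.0 0.0 [ 1.02  0.4  -1.27  1.45  0.38  1.57  2.57]
160 [498.8, -87.3, 124] 0.0 0.0 [ 1.01  0.59 -1.27  1.76  0.6   1.24  2.38]
160 [473.8, -156, 124] 0.0 0.0 [ 1.17  0.57 -1.27  1.78  0.58  1.23  2.53]
```

View pics/s16.png

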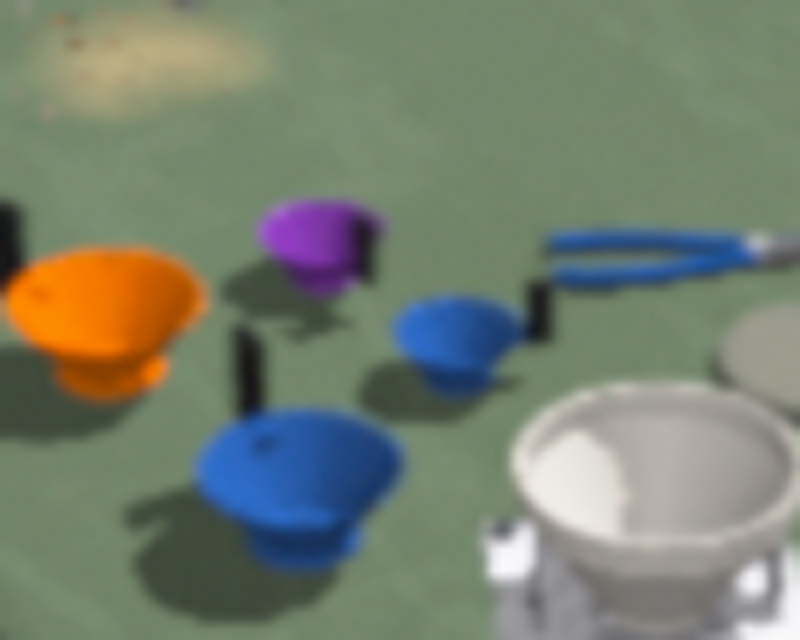

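```bash
python3 - <<'E'
from m2 import *
a=blob(ft,*D,(352,198,372,222));b=blob(fs,*D,(330,220,345,242))
print("obs top",a["ct"].min(0),a["ct"].max(0),"scene",b["ct"].min(0),b["ct"].max(0))
for c,ang in (((498.8,-87.3),-110),((500.5,-88),-109),((495,-86),-111),((496.8,-86.5),-112)):
    u=np.array([np.cos(np.radians(ang)),np.sin(np.radians(ang))]);v=np.array([-u[1],u[0]])
    q=[np.r_[np.array(c)+u*i*12+v*j*9,z] for i in(-1,1) for j in(-1,1) for z in(103,157)]
    t=np.array([proj(ft,p) for p in q]);s=np.array([proj(fs,p) for p in q]);print(c,t.min(0).round(1),t.max(0).round(1),s.min(0).round(1),s.max(0).round(1))
E
```

```text
obs top [357.125 203.125] [367.875 213.875] scene [334.125 224.625] [340.375 239.875]
(498.8, -87.3) [357.9 202.1] [368.6 213.2] [333.9 223.4] [340.3 239.7]
(500.5, -88) [358.1 201.6] [368.8 212.6] [334.4 223.3] [340.9 239.7]
(495, -86) [357.5 203.3] [368.3 214.4] [332.9 223.5] [339.1 239.8]
(496.8, -86.5) [357.6 202.6] [368.4 213.9] [333.5 223.5] [339.6 239.7]
```

```bash
python3 - <<'E'
from plan import *; from h import *
rows(np.array([498,-86.5,260.]),down(np.radians(-110)),18)
E
```

```text
total rot 109.9 dist 460.2 const rot/row [-0.0003 -0.0002  0.1066]
0 [0.0014 0.0255 0.0011]
1 [0.0042 0.0252 0.0011]
2 [0.0068 0.0246 0.0012]
3 [0.0094 0.0237 0.0012]
4 [0.0119 0.0226 0.0012]
5 [0.0142 0.0212 0.0012]
6 [0.0164 0.0196 0.0012]
7 [0.0184 0.0177 0.0012]
8 [0.0202 0.0157 0.0012]
9 [0.0217 0.0134 0.0012]
10 [0.023  0.0111 0.0012]
11 [0.0241 0.0085 0.0012]
12 [0.0248 0.0059 0.0012]
13 [0.0253 0.0033 0.0012]
14 [0.0255 0.0005 0.0012]
15 [ 0.0254 -0.0022  0.0012]
16 [ 0.0251 -0.0049  0.0011]
17 [ 0.0244 -0.0075  0.0011]
```

```bash
python3 -m handwheel '[{"tx":0.0015,"ty":0.0255,"tz":0.0,"ax":0.0,"ay":0.0,"az":0.1065,"fingers":0.8},{"tx":0.004,"ty":0.025,"tz":0.0,"ax":0.0,"ay":0.0,"az":0.1065,"fingers":0.8},{"tx":0.007,"ty":0.0245,"tz":0.0,"ax":0.0,"ay":0.0,"az":0.1065,"fingers":0.8},{"tx":0.0095,"ty":0.0235,"tz":0.0,"ax":0.0,"ay":0.0,"az":0.1065,"fingers":0.8},{"tx":0.012,"ty":0.0225,"tz":0.0,"ax":0.0,"ay":0.0,"az":0.1065,"fingers":0.8},{"tx":0.014,"ty":0.021,"tz":0.0,"ax":0.0,"ay":0.0,"az":0.1065,"fingers":0.8},{"tx":0.0165,"ty":0.0195,"tz":0.0,"ax":0.0,"ay":0.0,"az":0.1065,"fingers":0.8},{"tx":0.0185,"ty":0.0175,"tz":0.0,"ax":0.0,"ay":0.0,"az":0.1065,"fingers":0.8},{"tx":0.02,"ty":0.0155,"tz":0.0,"ax":0.0,"ay":0.0,"az":0.1065,"fingers":0.8},{"tx":0.0215,"ty":0.0135,"tz":0.0,"ax":0.0,"ay":0.0,"az":0.1065,"fingers":0.8},{"tx":0.023,"ty":0.011,"tz":0.0,"ax":0.0,"ay":0.0,"az":0.1065,"fingers":0.8},{"tx":0.024,"ty":0.0085,"tz":0.0,"ax":0.0,"ay":0.0,"az":0.1065,"fingers":0.8}]'; python3 - <<'E'
from plan import *; from h import *
rows(np.array([498,-86.5,260.]),down(np.radians(-110)),7)
E
```

```text
time: 19.3
ee_pos: [487.9, 64.3, 275.9]
ee_rot: [0.801, -0.599, 0.0, 0.004]
contact_force: [0.8, -0.1, 0.1]
gripper_width: 68.2
total rot 36.4 dist 151.9 const rot/row [ 0.0007 -0.0011  0.0907]
0 [0.0211 0.0047 0.0024]
1 [0.0214 0.0027 0.0024]
2 [0.0216 0.0008 0.0024]
3 [ 0.0215 -0.0012  0.0023]
4 [ 0.0214 -0.0031  0.0023]
5 [ 0.021  -0.005   0.0023]
6 [ 0.0205 -0.0069  0.0023]
```

```bash
python3 -m handwheel '[{"tx":0.021,"ty":0.0045,"tz":0.0,"ax":0.0,"ay":0.0,"az":0.09,"fingers":0.8},{"tx":0.0215,"ty":0.0025,"tz":0.0,"ax":0.0,"ay":0.0,"az":0.09,"fingers":0.8},{"tx":0.0215,"ty":0.001,"tz":0.0,"ax":0.0,"ay":0.0,"az":0.09,"fingers":0.8},{"tx":0.0215,"ty":-0.001,"tz":0.0,"ax":0.0,"ay":0.0,"az":0.09,"fingers":0.8},{"tx":0.0215,"ty":-0.003,"tz":0.0,"ax":0.0,"ay":0.0,"az":0.09,"fingers":0.8},{"tx":0.015,"ty":-0.0035,"tz":0.0,"ax":0.0,"ay":0.0,"az":0.06,"fingers":0.8},{"tx":0.0,"ty":0.0,"tz":0.0,"ax":0.0,"ay":0.0,"az":0.0,"fingers":0.8},{"tx":0.0,"ty":0.0,"tz":0.0,"ax":0.0,"ay":0.0,"az":0.0,"fingers":0.8},{"tx":0.0,"ty":0.0,"tz":0.0,"ax":0.0,"ay":0.0,"az":0.0,"fingers":0.8}]'; python3 - <<'E'
from plan import *; from h import *
rows(np.array([498,-86.5,180.]),down(np.radians(-110)),4)
E
```

```text
time: 20.05
ee_pos: [497.5, -55.5, 277.2]
ee_rot: [-0.627, 0.779, -0.001, -0.003]
contact_force: [0.9, 0.1, 0.8]
gripper_width: 68.5
total rot 7.6 dist 102.0 const rot/row [ 0.0006 -0.0016  0.0332]
0 [ 0.0074 -0.0018  0.0243]
1 [ 0.0074 -0.0021  0.0243]
2 [ 0.0073 -0.0023  0.0243]
3 [ 0.0073 -0.0025  0.0243]
```

```bash
python3 -m handwheel '[{"tx":0.01,"ty":-0.0025,"tz":0.005,"ax":0.0,"ay":0.0,"az":0.045,"fingers":0.8},{"tx":0.01,"ty":-0.003,"tz":0.01,"ax":0.0,"ay":0.0,"az":0.045,"fingers":0.8},{"tx":0.01,"ty":-0.0035,"tz":0.02,"ax":0.0,"ay":0.0,"az":0.045,"fingers":0.8},{"tx":0.0,"ty":0.0,"tz":0.02,"ax":0.0,"ay":0.0,"az":0.0,"fingers":0.8},{"tx":0.0,"ty":0.0,"tz":0.02,"ax":0.0,"ay":0.0,"az":0.0,"fingers":0.8},{"tx":0.0,"ty":0.0,"tz":0.01,"ax":0.0,"ay":0.0,"az":0.0,"fingers":0.8},{"tx":0.0,"ty":0.0,"tz":0.0,"ax":0.0,"ay":0.0,"az":0.0,"fingers":0.8},{"tx":0.0,"ty":0.0,"tz":0.0,"ax":0.0,"ay":0.0,"az":0.0,"fingers":0.8},{"tx":0.0,"ty":0.0,"tz":0.0,"ax":0.0,"ay":0.0,"az":0.0,"fingers":0.8}]'; python3 - <<'E'
from plan import *; from h import *
rows(np.array([498,-86.5,124.]),down(np.radians(-110)),5)
grab("scene","s17",(280,140,390,240),7);grab("top","t17",(290,130,410,250),5)
E
```

```text
time: 20.8
ee_pos: [499.4, -89.3, 194.1]
ee_rot: [-0.571, 0.821, -0.003, -0.002]
contact_force: [-0.8, -0.8, 0.7]
gripper_width: 68.3
total rot 0.5 dist 70.1 const rot/row [-0.0004 -0.0014 -0.001 ]
0 [-0.0005  0.0005  0.014 ]
1 [-0.0005  0.0005  0.014 ]
2 [-0.0005  0.0005  0.014 ]
3 [-0.0005  0.0005  0.014 ]
4 [-0.0004  0.0005  0.014 ]
```

View pics/s17.png

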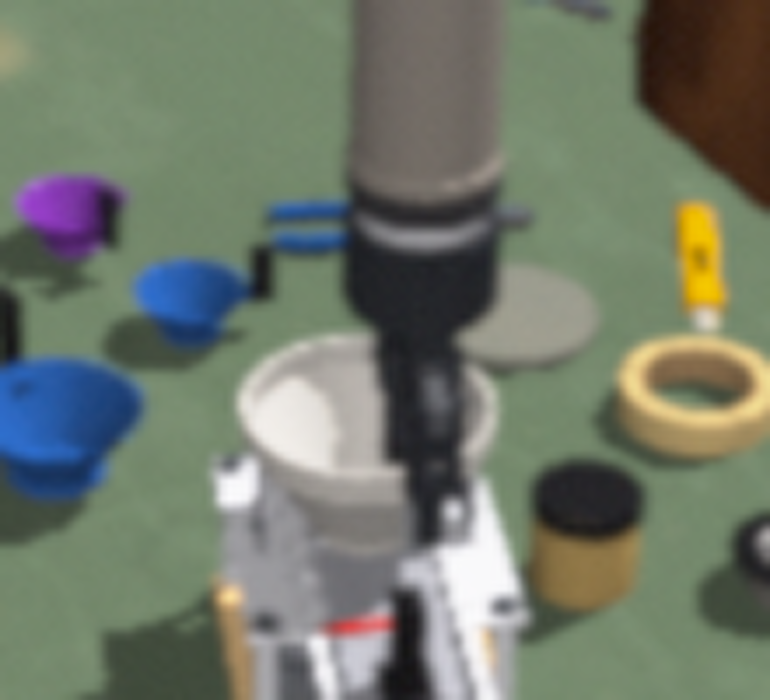

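View pics/t17.png

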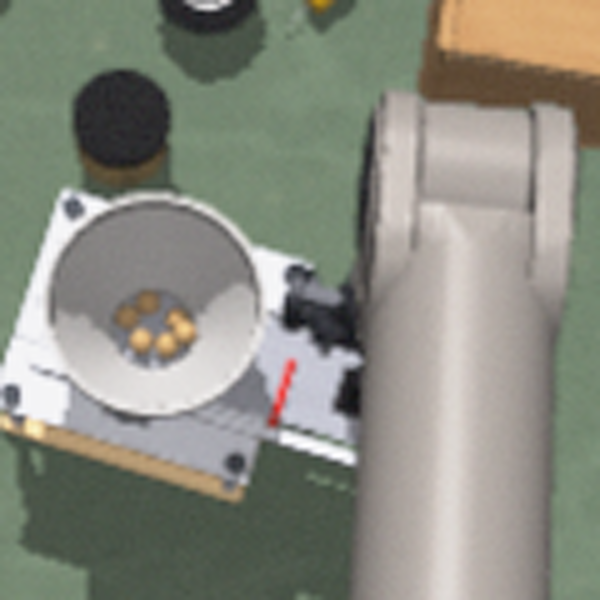

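```bash
python3 - <<'E'
from h import *
f=optics.grab_frame("scene");s=status.state();r=R.from_quat(s['ee_rot']);p=s['ee_pos'];print(p)
g=lambda q:((proj(f,q)-[280,140])*7).round()
print("grip top",g([498,-86.5,157]))
for dz in(-10,10,25): print(dz,"near finger",g(p+r.apply([40,0,-dz])),"far",g(p+r.apply([-40,0,-dz])))
E
```

```text
[499.56457584 -89.23843276 194.37370562]
grip top [399. 599.]
-10 near finger [418. 606.] far [394. 512.]
10 near finger [419. 573.] far [395. 480.]
25 near finger [420. 548.] far [396. 456.]
```

```bash
python3 -m handwheel '[{"tx":-0.001,"ty":0.001,"tz":0.015,"ax":0.0,"ay":0.0,"az":0.0,"fingers":0.8},{"tx":-0.001,"ty":0.001,"tz":0.018,"ax":0.0,"ay":0.0,"az":0.0,"fingers":0.8},{"tx":0.0,"ty":0.0,"tz":0.018,"ax":0.0,"ay":0.0,"az":0.0,"fingers":0.8},{"tx":0.0,"ty":0.0,"tz":0.012,"ax":0.0,"ay":0.0,"az":0.0,"fingers":0.8},{"tx":0.0,"ty":0.0,"tz":0.006,"ax":0.0,"ay":0.0,"az":0.0,"fingers":0.8},{"tx":0.0,"ty":0.0,"tz":0.0,"ax":0.0,"ay":0.0,"az":0.0,"fingers":0.8},{"tx":0.0,"ty":0.0,"tz":0.0,"ax":0.0,"ay":0.0,"az":0.0,"fingers":0.8},{"tx":0.0,"ty":0.0,"tz":0.0,"ax":0.0,"ay":0.0,"az":0.0,"fingers":0.8}]'; python3 - <<'E'
from h import *
print(status.state()['ee_pos'])
grab("scene","s18",(280,160,380,250),7);grab("top","t18",(290,130,410,250),5)
E
```

```text
time: 21.62
ee_pos: [498.4, -87.2, 125.3]
ee_rot: [-0.572, 0.821, -0.003, -0.002]
contact_force: [0.5, -0.4, 0.2]
gripper_width: 67.9
[498.35619031 -87.17874679 125.3207137 ]
```

View pics/s18.png

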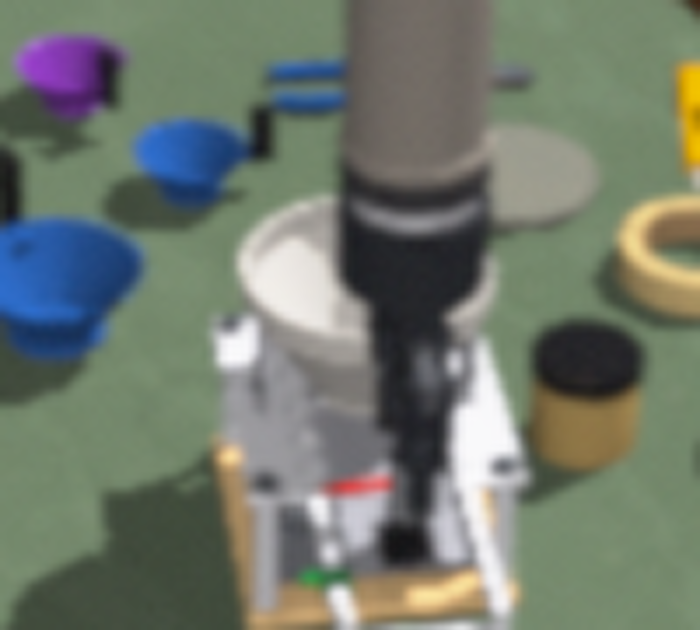

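View pics/t18.png

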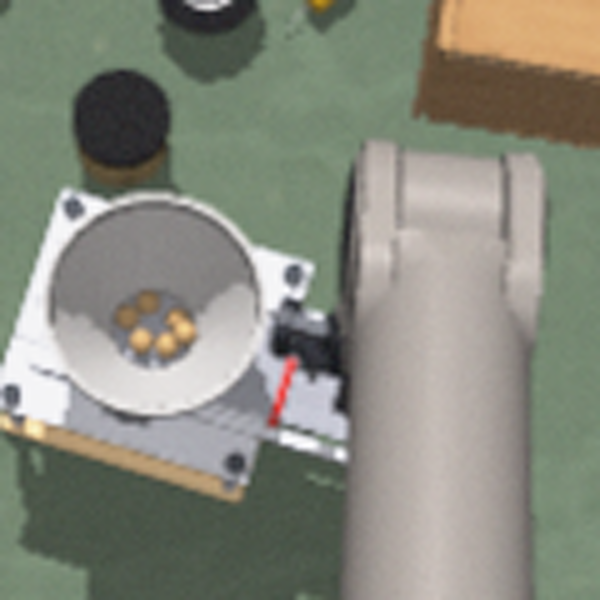

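```bash
python3 -m handwheel '[{"tx":0.0,"ty":0.0,"tz":0.0,"ax":0.0,"ay":0.0,"az":0.0,"fingers":0.0},{"tx":0.0,"ty":0.0,"tz":0.0,"ax":0.0,"ay":0.0,"az":0.0,"fingers":0.0},{"tx":0.0,"ty":0.0,"tz":0.0,"ax":0.0,"ay":0.0,"az":0.0,"fingers":0.0},{"tx":0.0,"ty":0.0,"tz":0.0,"ax":0.0,"ay":0.0,"az":0.0,"fingers":0.0},{"tx":0.0,"ty":0.0,"tz":0.0,"ax":0.0,"ay":0.0,"az":0.0,"fingers":0.0},{"tx":0.0,"ty":0.0,"tz":0.0,"ax":0.0,"ay":0.0,"az":0.0,"fingers":0.0}]'; cat > g.py <<'E'
from m2 import *
import sys
s=status.state();print(s['time'],s['ee_pos'].round(1),s['contact_force'].round(1),round(s['gripper_width'],1))
a=grab("scene","s"+sys.argv[1],(290,180,370,260),8)
grab("top","t"+sys.argv[1],(290,160,400,250),6)
def sp(b,f,z):
    return onz(f,*b["c"],z)
u=np.array([np.cos(np.radians(-110)),np.sin(np.radians(-110))])
try:
    rr=blob(a,*RD2,(318,220,350,258),8);gg=blob(a,*G,(316,234,336,250),8)
    R3=sp(rr,a,102);G3=sp(gg,a,103);print("red",rr["c"].round(2),rr["a"],R3.round(1),"green",gg["c"].round(2),gg["a"],G3.round(1),"gap along",((G3-R3)[:2]@u).round(1))
except Exception as e: print(e)
E
python3 g.py 19
```

```text
time: 22.22
ee_pos: [498.2, -85.0, 124.8]
ee_rot: [-0.572, 0.82, -0.002, -0.002]
contact_force: [0.3, 4.2, 4.0]
gripper_width: 22.3
22.3167 [498.1 -85.5 124.7] [0.5 3.6 4.8] 22.3
red [328.9  229.17] 4.734375 [496.2 -30.4 102. ] green [325.11 242.14] 7.21875 [448.2 -91.9 103. ] gap along 74.2
```

View pics/s19.png

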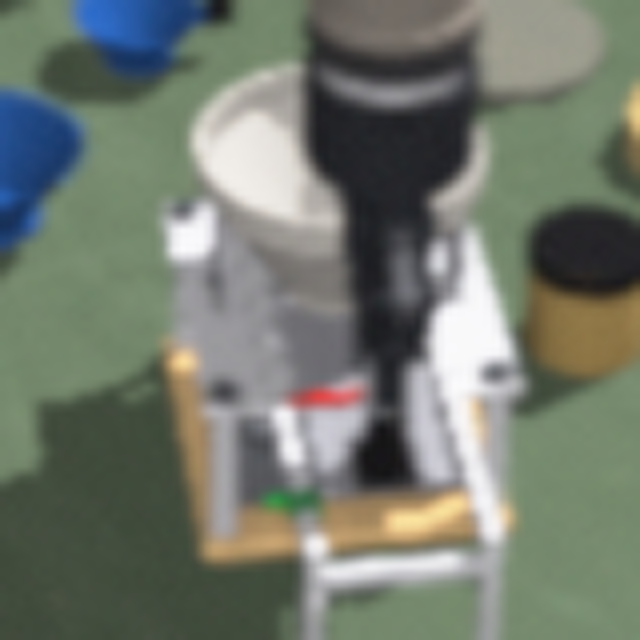

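```bash
python3 -m handwheel '[{"tx":0.003,"ty":0.0,"tz":0.0,"ax":0.0,"ay":0.0,"az":0.0,"fingers":0.0},{"tx":0.005,"ty":0.0,"tz":0.0,"ax":0.0,"ay":0.0,"az":0.0,"fingers":0.0},{"tx":0.007,"ty":0.0,"tz":0.0,"ax":0.0,"ay":0.0,"az":0.0,"fingers":0.0},{"tx":0.008,"ty":0.0,"tz":0.0,"ax":0.0,"ay":0.0,"az":0.0,"fingers":0.0},{"tx":0.008,"ty":0.0,"tz":0.0,"ax":0.0,"ay":0.0,"az":0.0,"fingers":0.0},{"tx":0.008,"ty":0.0,"tz":0.0,"ax":0.0,"ay":0.0,"az":0.0,"fingers":0.0},{"tx":0.008,"ty":0.0,"tz":0.0,"ax":0.0,"ay":0.0,"az":0.0,"fingers":0.0},{"tx":0.007,"ty":0.0,"tz":0.0,"ax":0.0,"ay":0.0,"az":0.0,"fingers":0.0},{"tx":0.005,"ty":0.0,"tz":0.0,"ax":0.0,"ay":0.0,"az":0.0,"fingers":0.0},{"tx":0.0,"ty":0.0,"tz":0.0,"ax":0.0,"ay":0.0,"az":0.0,"fingers":0.0},{"tx":0.0,"ty":0.0,"tz":0.0,"ax":0.0,"ay":0.0,"az":0.0,"fingers":0.0},{"tx":0.0,"ty":0.0,"tz":0.0,"ax":0.0,"ay":0.0,"az":0.0,"fingers":0.0}]'; python3 g.py 20
```

```text
time: 23.42
ee_pos: [478.9, -140.2, 124.8]
ee_rot: [-0.572, 0.82, -0.002, -0.001]
contact_force: [4.1, 5.6, 1.8]
gripper_width: 22.3
23.5167 [ 478.9 -140.1  124.8] [3.3 6.  1. ] 22.8
red [329.63 239.68] 1.9375 [469.8 -85.8 102. ] green [325.34 242.09] 8.90625 [449.1 -92.1 103. ] gap along 12.9
```

View pics/s20.png

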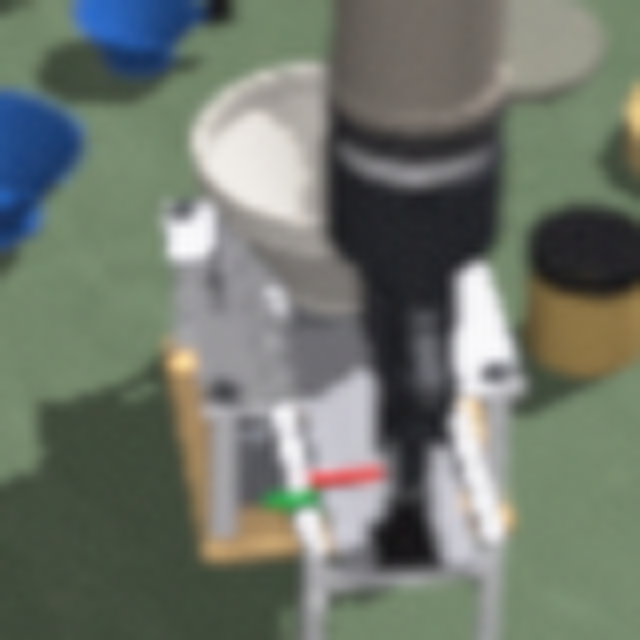

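View pics/t20.png

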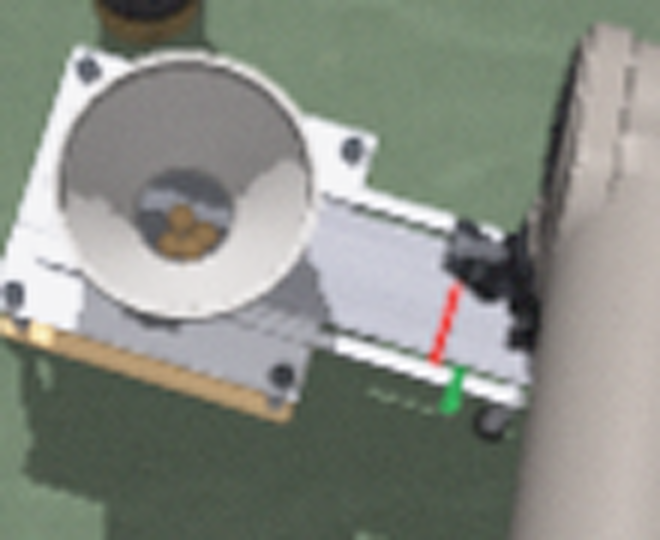

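```bash
cat > gap.py <<'E'
from m2 import *
def pts(f,lo,hi,roi,z,k=6):
    x0,y0,x1,y1=roi; im=cv2.resize(f["img"][y0:y1,x0:x1],None,fx=k,fy=k,interpolation=cv2.INTER_CUBIC)
    m=cv2.inRange(cv2.cvtColor(im,cv2.COLOR_BGR2HSV),lo,hi); n,l,s,c=cv2.connectedComponentsWithStats(m); i=1+np.argmax(s[1:,4]); y,x=np.nonzero(l==i)
    return np.array([onz(f,(a+.5)/k-.5+x0,(b+.5)/k-.5+y0,z)[:2] for a,b in zip(x,y)])
print(status.state()['ee_pos'].round(1))
for n,rr,rg in (("top",(355,195,372,230),(355,216,375,235)),("scene",(322,222,350,252),(318,232,338,250))):
    f=optics.grab_frame(n)
    r=pts(f,(0,90,80),(10,255,255),rr,102);g=pts(f,(45,100,50),(85,255,255),rg,103)
    for nm,p in(("red",r),("green",g)):
        vx,vy,x,y=cv2.fitLine(p.astype(np.float32),cv2.DIST_L2,0,.01,.01).ravel();print(n,nm,p.mean(0).round(1),"dir",np.degrees(np.arctan2(vy,vx)).round(1),len(p))
    for a in(-108.5,-110,-111.5):
        u=np.array([np.cos(np.radians(a)),np.sin(np.radians(a))]);v=np.array([-u[1],u[0]])
        print("   a",a,"gap",((g.mean(0)-r.mean(0))@u).round(1),"lat",((g.mean(0)-r.mean(0))@v).round(1),"range r",(np.percentile(r@u,[2,98])-r.mean(0)@u).round(1),"g",(np.percentile(g@u,[2,98])-g.mean(0)@u).round(1))
E
python3 gap.py
```

```text
[ 478.9 -140.1  124.8]
top red [467.4 -84.6] dir 54.1 143
top green [448. -93.] dir -20.7 738
   a -108.5 gap 14.1 lat -15.8 range r [-3.8  3.9] g [-4.9  4.9]
   a -110 gap 14.5 lat -15.4 range r [-3.7  3.9] g [-4.7  5. ]
   a -111.5 gap 14.9 lat -15.0 range r [-3.7  4. ] g [-4.6  5.1]
scene red [469.2 -85.9] dir -76.9 101
scene green [449.4 -92.1] dir -23.4 374
   a -108.5 gap 12.2 lat -16.8 range r [-3.9  3.9] g [-6.2  6.1]
   a -110 gap 12.6 lat -16.5 range r [-3.9  3.9] g [-6.1  6.2]
   a -111.5 gap 13.0 lat -16.1 range r [-3.9  3.9] g [-6.   6.3]
```

```bash
sed -i 's/m=cv2.inRange(cv2.cvtColor(im,cv2.COLOR_BGR2HSV),lo,hi);/hv=cv2.cvtColor(im,cv2.COLOR_BGR2HSV); m=cv2.inRange(hv,lo,hi)\n    if lo[0]==0: m|=cv2.inRange(hv,(168,lo[1],lo[2]),(180,255,255))\n   /' gap.py; python3 gap.py
```

```text
[ 478.9 -140.1  124.8]
top red [484.7 -90.9] dir -19.5 924
top green [448.1 -93. ] dir -20.9 727
   a -108.5 gap 13.6 lat -34.0 range r [-3.2  3. ] g [-4.9  4.9]
   a -110 gap 14.5 lat -33.7 range r [-3.1  3.1] g [-4.8  5. ]
   a -111.5 gap 15.4 lat -33.3 range r [-3.2  3.4] g [-4.6  5. ]
scene red [480.7 -87.9] dir -15.1 525
scene green [449.3 -92.1] dir -23.4 381
   a -108.5 gap 13.9 lat -28.5 range r [-4.7  5.1] g [-6.3  6. ]
   a -110 gap 14.7 lat -28.1 range r [-4.7  5.3] g [-6.2  6.1]
   a -111.5 gap 15.4 lat -27.7 range r [-4.9  5.5] g [-6.1  6.2]
```

```bash
python3 -m handwheel '[{"tx":0.003,"ty":0.0,"tz":0.0,"ax":0.0,"ay":0.0,"az":0.0,"fingers":0.0},{"tx":0.004,"ty":0.0,"tz":0.0,"ax":0.0,"ay":0.0,"az":0.0,"fingers":0.0},{"tx":0.004,"ty":0.0,"tz":0.0,"ax":0.0,"ay":0.0,"az":0.0,"fingers":0.0},{"tx":0.003,"ty":0.0,"tz":0.0,"ax":0.0,"ay":0.0,"az":0.0,"fingers":0.0},{"tx":0.0,"ty":0.0,"tz":0.0,"ax":0.0,"ay":0.0,"az":0.0,"fingers":0.0},{"tx":0.0,"ty":0.0,"tz":0.0,"ax":0.0,"ay":0.0,"az":0.0,"fingers":0.0},{"tx":0.0,"ty":0.0,"tz":0.0,"ax":0.0,"ay":0.0,"az":0.0,"fingers":0.0},{"tx":0.0,"ty":0.0,"tz":0.0,"ax":0.0,"ay":0.0,"az":0.0,"fingers":0.0}]'; python3 g.py 21; python3 gap.py
```

```text
time: 24.68
ee_pos: [474.4, -152.8, 124.8]
ee_rot: [-0.573, 0.82, -0.002, -0.0]
contact_force: [4.5, 7.1, 0.6]
gripper_width: 22.2
24.7833 [ 474.4 -152.8  124.8] [ 5.   6.2 -0.5] 22.1
red [330.81 241.63] 1.8125 [468.4 -97.5 102. ] green [325.09 242.13] 8.171875 [448.2 -91.8 103. ] gap along 1.6
[ 474.4 -152.8  124.8]
top red [ 482.6 -104.6] dir -19.4 897
top green [447.1 -92.7] dir -20.8 694
   a -108.5 gap -0.0 lat -37.4 range r [-3.  3.] g [-4.9  5. ]
   a -110 gap 1.0 lat -37.4 range r [-3.   3.1] g [-4.8  5.1]
   a -111.5 gap 1.9 lat -37.4 range r [-3.2  3.4] g [-4.7  5.2]
scene red [ 479.2 -101.5] dir -20.4 534
scene green [448.4 -91.8] dir -26.3 351
   a -108.5 gap 0.5 lat -32.3 range r [-4.9  4.8] g [-6.4  6.1]
   a -110 gap 1.4 lat -32.3 range r [-4.8  4.8] g [-6.3  6.1]
   a -111.5 gap 2.2 lat -32.3 range r [-4.7  4.8] g [-6.2  6.2]
```

View pics/s21.png

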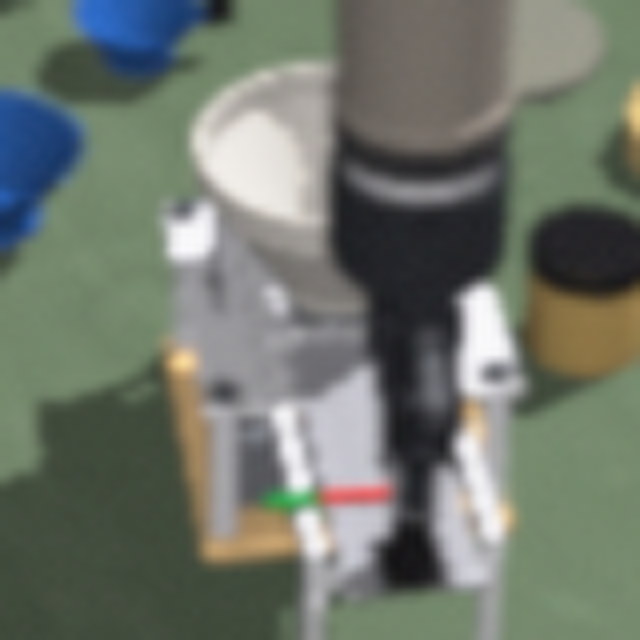

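View pics/t21.png

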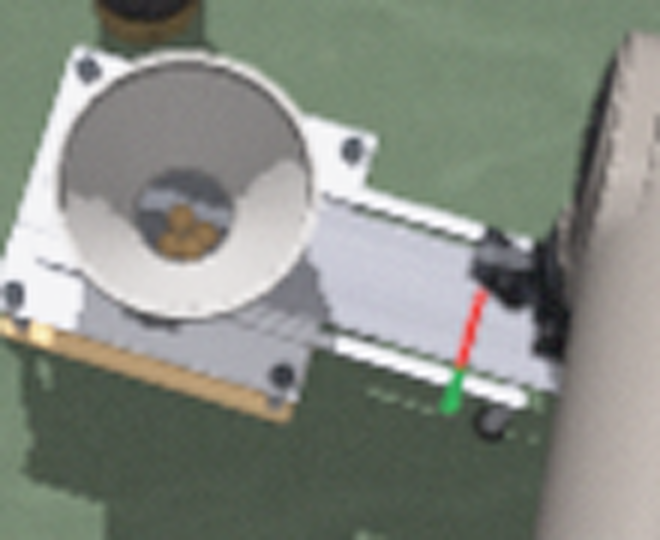

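```bash
python3 -m handwheel '[{"tx":0.0006,"ty":0.0,"tz":0.0,"ax":0.0,"ay":0.0,"az":0.0,"fingers":0.0},{"tx":0.0,"ty":0.0,"tz":0.0,"ax":0.0,"ay":0.0,"az":0.0,"fingers":0.0},{"tx":0.0,"ty":0.0,"tz":0.0,"ax":0.0,"ay":0.0,"az":0.0,"fingers":0.0},{"tx":0.0,"ty":0.0,"tz":0.0,"ax":0.0,"ay":0.0,"az":0.0,"fingers":0.0},{"tx":0.0,"ty":0.0,"tz":0.0,"ax":0.0,"ay":0.0,"az":0.0,"fingers":0.0},{"tx":0.0,"ty":0.0,"tz":0.0,"ax":0.0,"ay":0.0,"az":0.0,"fingers":0.0}]'; sed -i 's/(-108.5,-110,-111.5)/(-109.4,)/' gap.py; python3 gap.py; python3 - <<'E'
from h import *
grab("top","t22",(295,165,340,210),12); grab("scene","s22",(310,190,350,240),12)
grab("top","t23")
E
```

```text
time: 25.58
ee_pos: [474.3, -153.1, 124.8]
ee_rot: [-0.573, 0.82, -0.002, -0.0]
contact_force: [4.6, 7.1, 0.8]
gripper_width: 22.5
[ 474.3 -153.1  124.8]
top red [ 482.3 -104.8] dir -19.8 878
top green [447.2 -92.8] dir -20.4 688
   a -109.4 gap 0.3 lat -37.1 range r [-3.  3.] g [-4.8  5. ]
scene red [ 478.5 -101.6] dir -21.9 518
scene green [448.3 -91.8] dir -28.4 343
   a -109.4 gap 0.8 lat -31.8 range r [-4.7  4.8] g [-6.4  6.1]
```

View pics/t22.png

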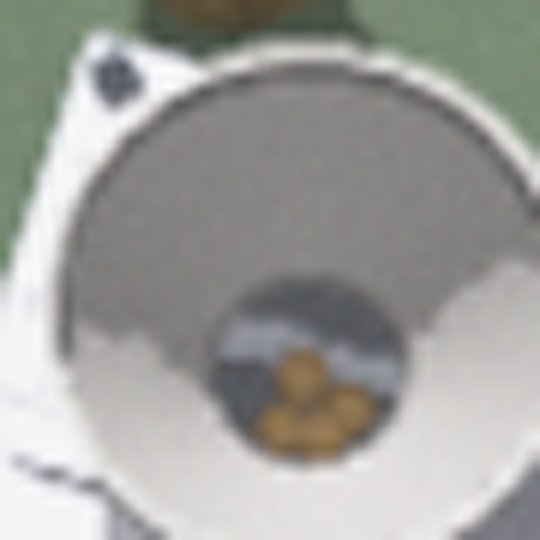

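View pics/t23.png

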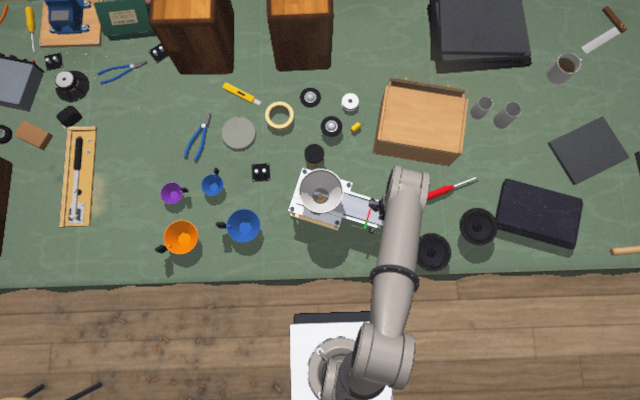

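```bash
python3 - <<'E'
from workcell import bot,status
print(bot.close_job()); print(status.state()['time'])
E
```

```text
the job is handed in; nothing more can be done
None
the job is handed in; nothing more can be done
```

The job is handed in at about 26 s of the 72 s allowed. The six balls were tipped into the funnel with the gate shut. The cup stands upright on the table, empty and a few centimetres from where it started. The gripper is still holding the gate out at the mark.

**Last checks**
- **Pointer:** it sits about 0.3 mm (top camera) to 0.8 mm (scene camera) short of the middle of the 8 mm clip, after about 72 mm of pull. The grip was steady at 22.5 mm opening with roughly 8 N on the wrist.
- **Balls:** I counted six in the shut funnel after pouring. At the end the funnel is empty and none are loose on the table. Only four of the six can be seen in the tray through the opening; the other two are presumably hidden under the deck.
- **Other objects:** in the pictures they all look unmoved.

**Disagreement:** in the pictures the fingertips looked about 25–30 mm farther back than the description says. I set the grasp heights to work either way; both grasps held.

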